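# Stand the loop tester in its bench stand and switch it to the yellow range

### The job

Take the green handheld loop tester from the bench and set it gently, display end up, in the sloping aluminium stand, its foot resting on the toe lip between the two cheeks. Then turn its selector dial round to the yellow mark, never past it to the red one, and leave the other things on the bench where they are.

Things in the scene. Friction and masses are not known exactly. Their poses are not given: they have to be found in the camera images.
- tester: The loop tester: handheld instrument in a green boot, 180 mm long (x), 38 mm thick, about 0.3 to 0.45 kg, lying face up at the start. Origin: centre of its underside; +x to the display end (head), +y to its left, +z out of its face, 38 mm above the origin. Flat sides 64 mm apart from the foot (x = -90 mm) to x = +34; the head beyond, to x = +90, is 80 mm wide.
- tester_grip (a point): Where to hold the tester: 8 mm towards the head from its middle, near its centre of mass, half way up its thickness (19 mm above the underside). Axes as the tester's. Hold it across y by its 64 mm wide sides, the fingers passing either side of the dial, whose top stands 43 mm above this point.
- dial (a joint): Angle of the selector dial (rad), growing clockwise as seen on the face. Four sprung detents 40 degrees apart: white (off) 0, blue 0.698, yellow 1.396, red 2.094. Starts in or near white or blue. With the head up the pointer stands 60 degrees left of straight up at white, 20 left at blue, 20 right at yellow, 60 right at red. Up to about 0.1 N m leaves a detent; let go, the dial falls into the nearest one.
- dial_top (a point): Centre of the dial's top, 62 mm above the tester's underside, 14 mm towards the foot from its middle. z is out of the face; x points along the dial's white pointer and turns with it. The black finger bar is 44 mm long along x, 12 mm wide along y, and stands 3 to 24 mm above the face, on a disc 43 mm across and 3 mm high. Pinch it across its 12 mm, fingertips just clear of the disc.
- yellow_mark (a point): Middle of the yellow painted bar (9 x 6.5 mm) on the tester's face, 28 mm from the dial's axis. The white, blue and red bars lie on the same circle.
- cradle: Sloping rest of the aluminium stand, which is fixed to the bench (base 190 x 120 mm) and faces the robot within 17 degrees. It slopes up away from the robot at 35 degrees. Origin: where the tester's origin comes when fully home, 72 mm above the bench; +x up the slope, +y left, +z square out of the slope: the seated tester has these same axes. Above x = -46 mm it is only 54 mm wide.
- toe_lip (a point): Foot of the cradle: inner face of its toe lip (91 mm down the slope from the cradle's origin, 18 mm high, this point half way up). The two side cheeks run 45 mm up the slope from the lip, 71 mm apart inside, 14 mm high, then flare outward to 25 mm. Smooth metal: the tester usually slides down to the lip when let go, but not always. Axes as the cradle's.
- thermo: Bystander: black handheld with a keypad and no dial, 150 x 68 x 32 mm; lies on the bench left or right of the stand, in the place the tester does not have. Origin: centre of its underside.
- gauge: Bystander: round steel pressure gauge lying on its back, 100 mm across, 38 mm high. Origin: centre of its underside.
- driver: Bystander: screwdriver with an orange handle, 200 mm long, 26 mm high. Origin: under its middle.
- spanner: Bystander: steel spanner 180 mm long, lying flat. Origin: under its middle.
- weight: Bystander: brass weight 60 mm across and 60 mm high. Origin: centre of its underside.
- cleaner: Bystander: white bottle with a blue cap, 56 mm across, 130 mm high. Origin: centre of its underside.
- parts_tray: Bystander: blue divided tray 120 x 170 x 35 mm. Origin: centre of its underside.

How it is judged:
By the outcome, as a careful person would: the job done as asked, in the order asked, and still so for the second after the job is handed in, with the robot touching nothing.
It also fails if it takes over 58 s, if anything falls off the work surface, if the arm or the gripper's body presses on something with over 40 N, if the wrist force passes 120 N, or if a joint passes its speed limit or range.

### The arm

A 6-joint arm with a two-finger parallel gripper is mounted at the origin on the work surface. World frame = base frame: x ahead of the robot, y to its left, z up, the work surface at z = 0. Lengths are in m, angles in rad, forces in N, time in s.
With the tool pointing down it reaches from about 0.25 to 0.775 m from the base axis. Payload 4 kg.
Tool frame: the origin (TCP) lies at the very end of the fingers, on their centre line; the grasp point (between the pads) lies hold_point_z behind it (hold_point_z is the distance from the TCP to the grasp point, in m); z points along the fingers, y is the direction in which the jaws open and shut (so a half turn about z gives the same grasp; the last joint's range is limited). The gripper opens to 94 mm and grips with 3 to 60 N. Pads are 16 mm wide; open, the fingers measure 119 mm over their backs; the gripper's body (75 mm by 177 mm) begins 78 mm behind the grasp point.
Start: joints at [1.195, 0.087, 1.371, -0, 1.684, -0.103], TCP at [0.148, 0.53, 0.185] pointing down, gripper open.
Joint ranges: [-3.1, 3.1], [-0.76, 2.03], [0.27, 2.55], [-1.08, 4.22], [0.17, 2.65], [-2.57, 2.57]. Speed limits (rad/s): [2.79, 2.79, 3.14, 3.14, 3.14, 3.14].

### API

Orientations are given as [roll, pitch, yaw] about the fixed x, y, z axes, in that order (R = Rz(yaw) Ry(pitch) Rx(roll)).
In Python, from bench import * gives the robot as it stands.
- The arm moves only by the tool step_arm, never from a script. Its argument "increments" is text: rows parted by semicolons, each of 6 numbers parted by spaces: the shift along the tool's x, y, z in cm, then the turn, a rotation vector about the tool's x, y, z in rad. A call has 1 to 5 rows; each row shifts and turns the commanded pose from where the row before left it, along the tool's axes as they then stand; what a row does not reach is not made up. A row lasts 1/10 s, in which the tool goes at most 50 mm and 8.59 degrees, less where a joint would pass 70% of its speed; a pose out of reach is approached as far as the arm can. A call is refused whole if a number of a shift passes 5 or a number of a turn 0.15, either way. A call with a gripper value outside its range is refused whole. "claw" is the gripper's target within -1 to 1 (shut at 1, half-way at 0, fully open at -1), set as the call begins (left out, the last holds). The fingers move at their own pace and stop on an object; the grip force is fixed at half the most. Time passes only in rows, so rows that do not move let the fingers close. It gives the time, the measured TCP pose, the force and the opening at its end, in the units of the state.
- get_obs(): the state, without advancing time (a new reading comes with each control period).
- snapshot(name): name is "side" or "top"; returns the picture (480x640x3 uint8, red, green, blue); there is no depth.
- calibration(name): a dict with "camera_matrix" (3x3 intrinsics, pixels), "eye" and "orientation" of the camera in the world. Camera axes: x right, y up, looking along -z (the intrinsics and any distortion apply to the point x, -y, -z); pixel columns grow to the right and rows downward; lengths in m; the calibration is good to about 2 mm. A picture is of the moment at which its call begins. calibration takes no time and is no camera call.
- close_job(): hands the job in, once; it reports no verdict.
The state is a dict: "time": time; "joint_positions": joint angles; "qvel": joint speeds; "joint_torque": joint torques, N m; "tool_pos": TCP position; "ee_rot": TCP orientation; "wrist_force": force on the tool from outside, world axes, zero at the start; "wrist_torque": the same for the moment, N m; "width": finger opening in m.
Only numpy, scipy, OpenCV 4.12 (cv2) and the standard library are available. Lean on these libraries where they do the work, as an engineer would, in place of code of your own. Each camera call takes 0.05 s, during which the arm holds its last target. There are 200 camera calls.

## Working session

There is one attempt and no reset: what is moved stays moved. The work goes in short steps, Python scripts to look and compute and a tool call to move; the robot and the scene stay as the last step left them, time stands still between calls to the robot, and variables do not carry over. Pictures are saved under pics/ and viewed, about 8 in all and at most 12, crops included, and the job is handed in when it is done.

Besides the shell and the picture viewer there is one more tool, called after "Emit:" by a JSON object that holds its "name" and its "arguments". step_arm: Moves the arm, as the interface text tells. Its arguments: {"type":"object","properties":{"increments":{"type":"string"},"claw":{"type":"number"}},"required":["increments"]}

```bash
ls; mkdir -p pics
python3 - <<'E'
from bench import *
import cv2
o=get_obs();print(o)
for n in("top","side"):
    c=calibration(n);print(n,c)
    cv2.imwrite(f"pics/{n}0.png",snapshot(n)[:,:,::-1])
E
```

```text
pics
{'time': 0.0, 'joint_positions': array([ 1.19490289e+00,  8.79509376e-02,  1.37220505e+00,  3.13939654e-05,
        1.68358395e+00, -1.03094398e-01]), 'qvel': array([-2.65216728e-03,  6.68488832e-05,  1.91613839e-03,  1.85846817e-05,
        2.94888386e-04, -2.80364961e-04]), 'joint_torque': array([ 1.81675296e-04, -3.40186501e+01, -3.02422607e+01,  7.17567257e-02,
        3.30996746e-02, -2.01961711e-04]), 'tool_pos': array([0.14796472, 0.52912949, 0.1834314 ]), 'ee_rot': array([-3.13945998e+00, -2.52017123e-04,  2.86879685e+00]), 'wrist_force': array([ 0.41781923, -0.29418615, -0.59644041]), 'wrist_torque': array([ 0.01682597, -0.04364569, -0.01759421]), 'width': 0.09366039841571727}
top {'camera_matrix': array([[520.76527627,   0.        , 319.6651737 ],
       [  0.        , 520.76527627, 245.31945021],
       [  0.        ,   0.        ,   1.        ]]), 'eye': array([0.41282606, 0.01578265, 1.16837293]), 'orientation': array([ 0.14653392,  0.00882333, -1.54384898])}
side {'camera_matrix': array([[536.1886195 ,   0.        , 323.45309619],
       [  0.        , 536.1886195 , 232.08315798],
       [  0.        ,   0.        ,   1.        ]]), 'eye': array([0.42796866, 0.72367554, 0.92313559]), 'orientation': array([ 6.95047080e-01,  5.92497305e-04, -2.92464371e+00])}
```

View pics/top0.png

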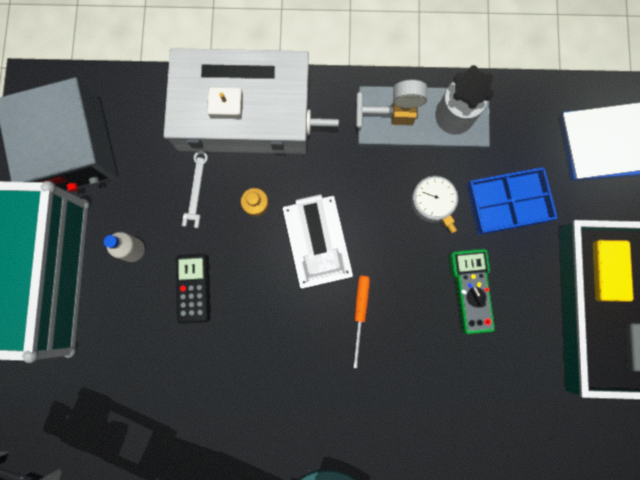

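View pics/side0.png

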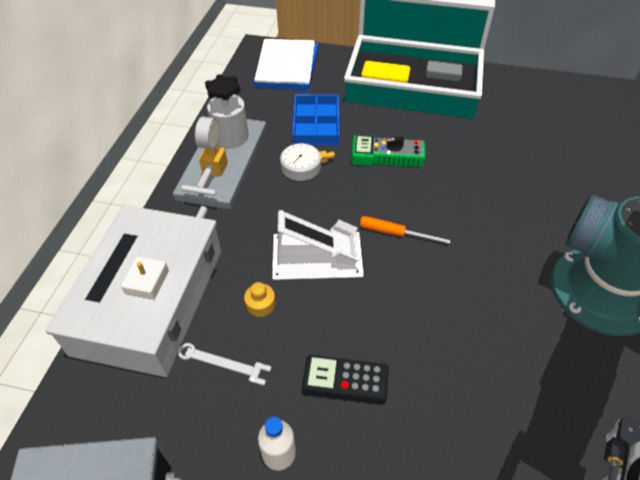

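```bash
cat > h.py <<'E'
import numpy as np, cv2
from scipy.spatial.transform import Rotation as Rn
from bench import *
def cam(n):
    c=calibration(n);return c["camera_matrix"],np.array(c["eye"]),Rn.from_euler('xyz',c["orientation"]).as_matrix()
def ray(n,p):
    K,e,R=cam(n);u=np.linalg.solve(K,[p[0],p[1],1]);return e,R@np.array([u[0],-u[1],-u[2]])
def on(n,p,z):
    e,d=ray(n,p);return e+d*(z-e[2])/d[2]
def tri(pt,ps):
    e1,d1=ray("top",pt);e2,d2=ray("side",ps);d1=d1/np.linalg.norm(d1);d2=d2/np.linalg.norm(d2)
    s=np.linalg.lstsq(np.c_[d1,-d2],e2-e1,rcond=None)[0]
    a=e1+s[0]*d1;b=e2+s[1]*d2;return (a+b)/2,np.linalg.norm(a-b)
def proj(n,X):
    K,e,R=cam(n);c=R.T@(np.array(X)-e);q=K@np.array([c[0],-c[1],-c[2]]);return q[:2]/q[2]
def crop(img,x,y,w,h,s):
    return cv2.resize(img[y:y+h,x:x+w],None,fx=s,fy=s,interpolation=cv2.INTER_CUBIC)
E
python3 - <<'E'
from h import *
t=cv2.imread("pics/top0.png");s=cv2.imread("pics/side0.png")
a=crop(t,270,185,100,110,4);b=crop(s,265,200,110,90,4)
c=crop(t,440,235,70,110,4);d=crop(s,340,120,100,60,4)
im=np.zeros((600,800,3),np.uint8)
# 400x440 stand top at 0,0 scaled to fit
a=crop(t,270,185,100,110,3.5);c=crop(t,440,240,70,100,3);b=crop(s,265,205,105,80,3.5);d=crop(s,340,125,100,50,3.5)
im[:a.shape[0],:a.shape[1]]=a; im[:c.shape[0],360:360+c.shape[1]]=c
im[310:310+b.shape[0],370:370+b.shape[1]]=b; im[400:400+d.shape[0],0:d.shape[1]]=d
cv2.imwrite("pics/crops.png",im)
for n,i in(("top",t),("side",s)):
    hsv=cv2.cvtColor(i,cv2.COLOR_BGR2HSV)
    m=cv2.inRange(hsv,(50,120,60),(75,255,255))
    x,y,w,h=(440,240,70,100) if n=="top" else (340,125,100,50)
    q=np.zeros_like(m);q[y:y+h,x:x+w]=m[y:y+h,x:x+w]
    pts=cv2.findNonZero(q);r=cv2.minAreaRect(pts);bx=cv2.boxPoints(r)
    print(n,r,[on(n,p,.03).round(4).tolist() for p in bx])
E
```

```text
top ((473.3299560546875, 291.3099670410156), (85.27708435058594, 39.31513977050781), 81.8698959350586) [[0.5732, -0.252, 0.03], [0.5877, -0.3377, 0.03], [0.4047, -0.3599, 0.03], [0.3907, -0.2763, 0.03]]
side ((388.18670654296875, 152.3841094970703), (73.97728729248047, 30.792131423950195), 5.04245138168335) [[0.5719, -0.2257, 0.03], [0.5862, -0.3395, 0.03], [0.3996, -0.3546, 0.03], [0.3953, -0.2413, 0.03]]
```

View pics/crops.png

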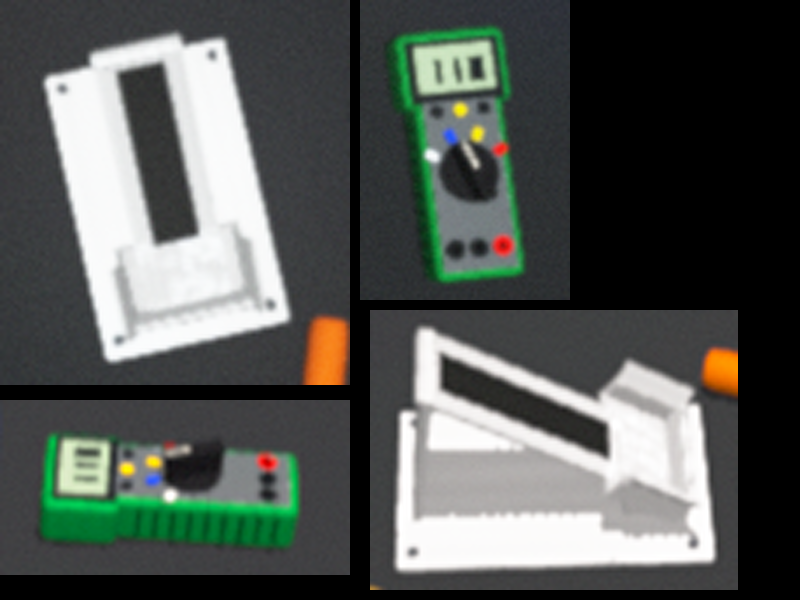

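Run:
```python
from h import *
T=lambda x,y:((x)/3.5+270,y/3.5+185)
S=lambda x,y:((x-370)/3.5+265,(y-310)/3.5+205)
def show(nm,t,s):
    X,e=tri(T(*t),S(*s));print(nm,X.round(4),round(e,4));return X
UL=show("slotUL",(118,72),(440,393));UR=show("slotUR",(163,62),(440,352))
LL=show("slotLL",(155,245),(608,458));LR=show("slotLR",(200,235),(608,420))
d=(UL+UR-LL-LR)/2;print("slope",np.degrees(np.arctan2(d[2],np.hypot(*d[:2]))),"yaw",np.degrees(np.arctan2(d[1],d[0])),np.linalg.norm(d))
B=[show("b"+n,a,b) for n,a,b in (("FL",(45,77),(397,570)),("FR",(222,38),(400,410)),("NR",(290,318),(698,405)),("NL",(108,360),(714,560)))]
d=(B[0]+B[1]-B[2]-B[3])/2;print("base yaw",np.degrees(np.arctan2(d[1],d[0])),np.linalg.norm(d),np.linalg.norm(B[0]-B[1]))
P=[on("top",T(*p),.006) for p in((45,77),(222,38),(290,318),(108,360))];P=np.array(P);print(P.round(4),P.mean(0))
d=P[0]+P[1]-P[2]-P[3];print("yaw",np.degrees(np.arctan2(d[1],d[0])),np.linalg.norm(d)/2,np.linalg.norm(P[0]-P[1]))
C=lambda x,y:((x-360)/3+440,y/3+240)
for n,p in(("sideR1",(501,112)),("sideR2",(522,270)),("headL",(398,38)),("headR",(500,30)),("footL",(441,279)),("footR",(522,271))):
    print(n,on("top",C(*p),.038).round(4))
print("dial ctr",on("top",C(470,172),.05).round(4),"barL end",on("top",C(463,142),.062).round(4), "barfoot",on("top",C(487,200),.062))
for c,p in(("w",(432,156)),("b",(450,136)),("y",(478,133)),("r",(501,149))):print(c,on("top",C(*p),.039).round(4))
```

```text
slotUL [0.6525 0.065  0.1044] 0.0003
slotUR [0.6589 0.0382 0.1084] 0.0008
slotLL [0.5579 0.0414 0.0407] 0.0011
slotLR [0.5642 0.0135 0.0418] 0.0001
slope 33.693717402293345 yaw 14.319319002910875 0.1174286444271291
bFL [ 0.6717  0.1178 -0.0035] 0.0014
bFR [0.7008 0.0023 0.0024] 0.0014
bNR [ 0.5174 -0.0458 -0.0012] 0.0005
bNL [ 0.4872  0.0704 -0.0027] 0.0009
base yaw 14.540264945639473 0.19005633166585995 0.11930833879477491
[[ 0.6703  0.117   0.006 ]
 [ 0.6992  0.0023  0.006 ]
 [ 0.517  -0.0454  0.006 ]
 [ 0.4871  0.07    0.006 ]] [0.59339144 0.03597784 0.006     ]
yaw 14.525592911125464 0.18873229708953596 0.11836055542885825
sideR1 [ 0.5185 -0.3344  0.038 ]
sideR2 [ 0.4061 -0.347   0.038 ]
headL [ 0.5706 -0.2607  0.038 ]
headR [ 0.5784 -0.3348  0.038 ]
footL [ 0.3982 -0.2894  0.038 ]
footR [ 0.4054 -0.347   0.038 ]
dial ctr [ 0.474  -0.3078  0.05  ] barL end [ 0.4943 -0.2998  0.062 ] barfoot [ 0.45408652 -0.31591742  0.062     ]
w [ 0.4854 -0.2839  0.039 ]
b [ 0.5001 -0.2971  0.039 ]
y [ 0.5028 -0.3172  0.039 ]
r [ 0.4917 -0.3335  0.039 ]
```

```bash
cat >> h.py <<'E'
def pose(o=None):
    o=o or get_obs();return np.array(o["tool_pos"]),Rn.from_euler('xyz',o["ee_rot"])
def plan(p0,R0,p1,R1,n):
    """print n rows from pose to pose, straight and even, rounded; returns reached pose"""
    out=[];tot=(R0.inv()*R1).as_rotvec();p,R=np.array(p0),R0
    for i in range(1,n+1):
        f=i/n;tp=p0+(p1-p0)*f;tR=R0*Rn.from_rotvec(tot*f)
        s=np.round(R.inv().apply(tp-p)*100,2);w=np.round((R.inv()*tR).as_rotvec(),3)
        out.append(" ".join(f"{v:g}" for v in [*(s+0.),*(w+0.)]));p=p+R.apply(s/100);R=R*Rn.from_rotvec(w)
    for i in range(0,n,5):print("; ".join(out[i:i+5]))
    return p,R
def tool(xax,zax):  # rotation from tool x (approx) and z
    z=np.array(zax,float);z/=np.linalg.norm(z);y=np.cross(z,xax);y/=np.linalg.norm(y);return Rn.from_matrix(np.c_[np.cross(y,z),y,z])
def az(a): a=np.radians(a);return np.array([np.cos(a),np.sin(a),0.])
E
python3 - <<'E'
import bench;print([k for k in dir(bench) if k[0]!='_'], getattr(bench,'hold_point_z',None))
from h import *
p,R=pose()
# jaw y az -83.5 => z down, x = y cross z
Rt=tool(np.cross(az(-83.5),[0,0,-1]),[0,0,-1]);print(Rt.as_matrix().round(2).tolist(),R.as_matrix().round(2).tolist())
w=(R.inv()*Rt).as_rotvec();print(w)
m=np.array([.40,.16,.25]);Rm=R*Rn.from_rotvec(w*.45)
a,b=plan(p,R,m,Rm,11)
plan(a,b,np.array([.496,-.3075,.19]),Rt,13)
E
```

```text
['IKError', 'calibration', 'close_job', 'get_obs', 'hold_point_z', 'snapshot'] 0.0188
[[0.99, 0.11, 0.0], [0.11, -0.99, 0.0], [0.0, 0.0, -1.0]] [[-0.96, 0.27, -0.0], [0.27, 0.96, -0.0], [0.0, -0.0, -1.0]]
[-8.41894401e-04  2.60147205e-03  2.75532604e+00]
-3.11 -2.62 -0.6 0 0 0.113; -3.39 -2.24 -0.6 0 0 0.112; -3.61 -1.86 -0.6 0 0 0.113; -3.8 -1.44 -0.6 0 0 0.113; -3.94 -0.99 -0.6 0 0.001 0.113
-4.03 -0.55 -0.6 0 0 0.112; -4.06 -0.1 -0.61 0 0 0.113; -4.05 0.37 -0.6 0 0 0.113; -3.98 0.82 -0.6 0 0 0.112; -3.86 1.25 -0.61 0 0 0.113
-3.7 1.69 -0.6 0 0 0.113
-3.63 0.53 0.46 0 0 0.117; -3.55 0.95 0.47 0 0 0.116; -3.41 1.35 0.46 0 0 0.117; -3.23 1.75 0.47 0 0.001 0.116; -3.01 2.1 0.46 0 0 0.117
-2.74 2.44 0.46 0 0 0.116; -2.44 2.75 0.46 0 0 0.117; -2.1 3.01 0.46 0 0 0.117; -1.74 3.23 0.46 0 0 0.116; -1.35 3.41 0.47 0 0.001 0.117
-0.95 3.55 0.46 0 0 0.116; -0.53 3.64 0.46 0 0 0.117; -0.1 3.67 0.46 0 0 0.116
```

Emit:
{"name": "step_arm", "arguments": {"increments": "-3.1 -2.6 -0.6 0 0 0.113; -3.4 -2.25 -0.6 0 0 0.113; -3.6 -1.85 -0.6 0 0 0.113; -3.8 -1.45 -0.6 0 0 0.113; -3.95 -1 -0.6 0 0 0.113", "claw": -1}}

```text
time: 0.6
tool_pos: [0.2629, 0.3602, 0.2143]
ee_rot: [-3.141, 0.0, 2.3]
wrist_force: [1.3, 0.2, 0.0]
width: 0.094
```

Emit:
{"name": "step_arm", "arguments": {"increments": "-4 -0.55 -0.6 0 0 0.113; -4.05 -0.1 -0.6 0 0 0.113; -4.05 0.35 -0.6 0 0 0.113; -4 0.8 -0.6 0 0 0.113; -3.85 1.25 -0.6 0 0 0.113"}}

```text
time: 1.1
tool_pos: [0.3765, 0.1922, 0.2445]
ee_rot: [-3.141, -0.0, 1.734]
wrist_force: [1.1, 0.6, -0.9]
width: 0.0941
```

Emit:
{"name": "step_arm", "arguments": {"increments": "-3.7 1.7 -0.6 0 0 0.113; -3.65 0.55 0.45 0 0 0.117; -3.55 0.95 0.45 0 0 0.117; -3.4 1.35 0.45 0 0 0.117; -3.2 1.75 0.45 0 0 0.117"}}

```text
time: 1.6
tool_pos: [0.4283, 0.0149, 0.2319]
ee_rot: [-3.141, 0.0, 1.153]
wrist_force: [1.0, 0.5, -0.5]
width: 0.094
```

Emit:
{"name": "step_arm", "arguments": {"increments": "-3 2.1 0.45 0 0 0.117; -2.75 2.45 0.45 0 0 0.117; -2.45 2.75 0.45 0 0 0.117; -2.1 3 0.45 0 0 0.117; -1.75 3.2 0.45 0 0 0.117"}}

```text
time: 2.1
tool_pos: [0.4639, -0.1649, 0.2093]
ee_rot: [-3.141, 0.0, 0.568]
wrist_force: [1.1, 0.3, 0.2]
width: 0.094
```

Emit:
{"name": "step_arm", "arguments": {"increments": "-1.35 3.4 0.45 0 0 0.117; -0.95 3.55 0.45 0 0 0.117; -0.5 3.65 0.45 0 0 0.117; -0.1 3.7 0.45 0 0 0.117; 0 0 0 0 0 0"}}

```text
time: 2.6
tool_pos: [0.492, -0.3113, 0.189]
ee_rot: [-3.14, 0.004, 0.099]
wrist_force: [-0.8, 0.3, -0.5]
width: 0.0936
```

Run:
```python
from h import *
o=get_obs();print(o["time"],o["tool_pos"],o["ee_rot"],o["joint_positions"].round(2),o["qvel"].round(3),o["wrist_force"])
p,R=pose(o)
Rt=tool(np.cross(az(-83.5),[0,0,-1]),[0,0,-1])
plan(p,R,np.array([.496,-.3075,.10]),Rt,4)
```

```text
2.6 [ 0.49195384 -0.31127811  0.18899609] [-3.13987036  0.00365385  0.09907973] [-0.66  0.16  1.28 -0.    1.7   0.81] [ 0.05  -0.053  0.035  0.043  0.047 -0.049] [-0.75205446  0.28046689 -0.46672966]
0.12 -0.08 2.22 0 0.001 -0.004; 0.11 -0.08 2.23 -0.001 0.001 -0.003; 0.12 -0.08 2.22 0 0.001 -0.004; 0.11 -0.08 2.23 -0.001 0.001 -0.003
```

Emit:
{"name": "step_arm", "arguments": {"increments": "0.2 -0.2 4 0 0 0; 0.2 -0.1 4 0 0 0; 0 0 3.5 0 0 0; 0 0 2.5 0 0 0; 0 0 1.5 0 0 0"}}

```text
time: 3.1
tool_pos: [0.495, -0.3023, 0.034]
ee_rot: [-3.138, 0.003, 0.106]
wrist_force: [-0.6, -0.1, 0.3]
width: 0.0941
```

Emit:
{"name": "step_arm", "arguments": {"increments": "0 0 1 0 0 0; 0 0 0.8 0 0 0; 0 0 0.5 0 0 0; 0 0 0 0 0 0; 0 0 0 0 0 0"}}

```text
time: 3.6
tool_pos: [0.4971, -0.3049, 0.0151]
ee_rot: [3.14, -0.001, 0.105]
wrist_force: [0.5, 0.2, 0.5]
width: 0.0941
```

Run:
```python
from h import *
o=get_obs();print(o["time"],o["tool_pos"],o["ee_rot"],o["wrist_force"])
t=snapshot("top")[:,:,::-1];s=snapshot("side")[:,:,::-1]
im=np.zeros((450,800,3),np.uint8)
a=crop(t,425,220,100,110,4);b=crop(s,340,90,100,100,4);im[:440,:400]=a;im[:400,400:]=b
cv2.imwrite("pics/g1.png",im)
```

```text
3.6 [ 0.49711197 -0.30486964  0.01505637] [ 3.14045400e+00 -1.35911102e-03  1.04852107e-01] [0.53760301 0.18978392 0.4658646 ]
```

View pics/g1.png

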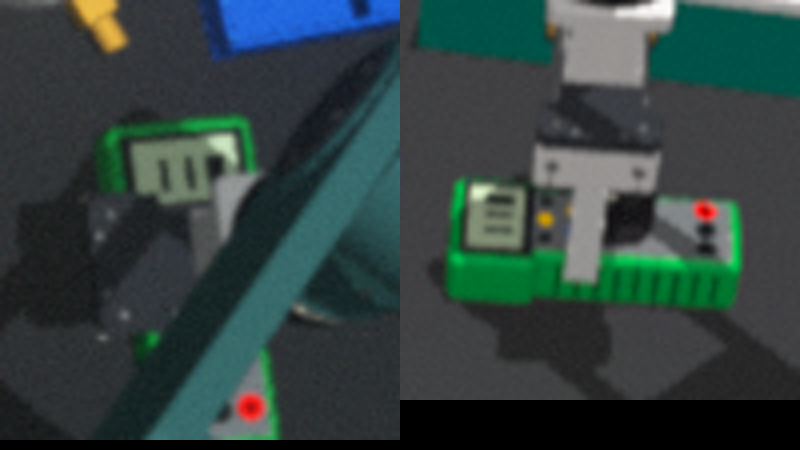

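Emit:
{"name": "step_arm", "arguments": {"increments": "0 0 0.5 0 0 0; 0 0 0.4 0 0 0; 0 0 0 0 0 0; 0 0 0 0 0 0"}}

```text
time: 4.1
tool_pos: [0.4963, -0.3043, 0.0047]
ee_rot: [-3.141, 0.001, 0.105]
wrist_force: [-0.4, -0.8, -0.4]
width: 0.0939
```

Emit:
{"name": "step_arm", "arguments": {"increments": "0 0 0 0 0 0; 0 0 0 0 0 0; 0 0 0 0 0 0; 0 0 0 0 0 0; 0 0 0 0 0 0", "claw": 1}}

```text
time: 4.6
tool_pos: [0.4966, -0.3048, 0.0052]
ee_rot: [3.141, -0.0, 0.105]
wrist_force: [-0.5, -0.6, 0.0]
width: 0.0639
```

Emit:
{"name": "step_arm", "arguments": {"increments": "0 0 0 0 0 0; 0 0 -0.4 0 0 0; 0 0 -1 0 0 0; 0 0 -1.5 0 0 0; 0 0 -2 0 0 0"}}

```text
time: 5.1
tool_pos: [0.4959, -0.3038, 0.0543]
ee_rot: [-3.14, 0.001, 0.105]
wrist_force: [0.4, 0.5, -4.0]
width: 0.0638
```

Run:
```python
from h import *
o=get_obs();print(o["time"],o["tool_pos"],o["ee_rot"],o["wrist_force"],o["wrist_torque"],o["width"])
```

```text
5.1 [ 0.49588711 -0.30378765  0.05429383] [-3.13984355e+00  1.47256564e-03  1.04893012e-01] [ 0.43180902  0.53407293 -4.02863324] [-0.04755142  0.17703036  0.05577169] 0.06376188779971724
```

```bash
cat >> h.py <<'E'
Y=np.radians(14.5);A=np.radians(35)
O=np.array([.606,.039,.072])
Rc=np.c_[[np.cos(A)*np.cos(Y),np.cos(A)*np.sin(Y),np.sin(A)],[-np.sin(Y),np.cos(Y),0],[-np.sin(A)*np.cos(Y),-np.sin(A)*np.sin(Y),np.cos(A)]]
def C(x,y,z): return O+Rc@(np.array([x,y,z])/1000)
RT=Rn.from_matrix(np.c_[Rc[:,0],-Rc[:,1],-Rc[:,2]])
E
python3 - <<'E'
from h import *
for n,off in(("top",(270,185,0,0)),("side",(265,205,370,310))):
    for nm,x in(("lipL top",(-91,35,18)),("lipR top",(-91,-35,18)),("ckL",(-46,35.5,14)),("ckR",(-46,-35.5,14)),("lip base",(-91,0,0))):
        q=proj(n,C(*x));print(n,nm,((q-off[:2])*3.5+off[2:]).round())
p,R=pose();tgt=C(8+15,0,5+60);print(tgt)
u=p+[0,0,.12];a,b=plan(p,R,u,R,4)
plan(a,b,tgt,RT,14)
E
```

```text
top lipL top [137. 313.]
top lipR top [246. 288.]
top ckL [121. 248.]
top ckR [233. 222.]
top lip base [188. 287.]
side lipL top [676. 490.]
side lipR top [668. 400.]
side ckL [611. 469.]
side ckR [605. 377.]
side lip base [654. 460.]
[0.58814545 0.0343825  0.13843714]
0 -0.01 -3 0 0 0; -0.01 0 -3 0 0 0; 0 -0.01 -3 0 0 0; -0.01 0 -3 0 0 0
0.91 -2.33 0.26 0.003 0.044 -0.01; 0.92 -2.33 0.3 0.003 0.043 -0.011; 0.93 -2.31 0.36 0.003 0.044 -0.01; 0.94 -2.3 0.4 0.003 0.044 -0.01; 0.94 -2.29 0.45 0.004 0.043 -0.01
0.94 -2.28 0.5 0.003 0.044 -0.011; 0.95 -2.27 0.54 0.003 0.044 -0.01; 0.94 -2.25 0.6 0.003 0.043 -0.01; 0.94 -2.25 0.64 0.003 0.044 -0.011; 0.94 -2.23 0.69 0.003 0.043 -0.01
0.92 -2.22 0.74 0.003 0.044 -0.01; 0.92 -2.21 0.79 0.003 0.044 -0.011; 0.9 -2.2 0.83 0.003 0.043 -0.01; 0.89 -2.18 0.87 0.003 0.044 -0.01
```

Emit:
{"name": "step_arm", "arguments": {"increments": "0 0 -3 0 0 0; 0 0 -3 0 0 0; 0 0 -3 0 0 0; 0 0 -3 0 0 0; 0.9 -2.3 0.25 0.003 0.044 -0.01"}}

```text
time: 5.6
tool_pos: [0.5061, -0.2842, 0.1793]
ee_rot: [3.134, -0.054, 0.113]
wrist_force: [0.5, -0.2, -2.7]
width: 0.0636
```

Emit:
{"name": "step_arm", "arguments": {"increments": "0.9 -2.3 0.3 0.003 0.044 -0.01; 0.95 -2.3 0.35 0.003 0.044 -0.01; 0.95 -2.3 0.4 0.003 0.044 -0.01; 0.95 -2.3 0.45 0.003 0.044 -0.01; 0.95 -2.3 0.5 0.003 0.044 -0.01"}}

```text
time: 6.1
tool_pos: [0.5363, -0.1589, 0.1601]
ee_rot: [-3.132, -0.267, 0.165]
wrist_force: [-0.4, -0.5, -3.7]
width: 0.0637
```

Emit:
{"name": "step_arm", "arguments": {"increments": "0.95 -2.25 0.55 0.003 0.044 -0.01; 0.95 -2.25 0.6 0.003 0.044 -0.01; 0.95 -2.25 0.65 0.003 0.044 -0.01; 0.95 -2.25 0.7 0.003 0.044 -0.01; 0.9 -2.2 0.75 0.003 0.044 -0.01"}}

```text
time: 6.6
tool_pos: [0.5696, -0.0383, 0.1466]
ee_rot: [-3.136, -0.486, 0.217]
wrist_force: [0.4, -0.2, -3.8]
width: 0.0638
```

Emit:
{"name": "step_arm", "arguments": {"increments": "0.9 -2.2 0.8 0.003 0.044 -0.01; 0.9 -2.2 0.8 0.003 0.044 -0.01; 0.9 -2.2 0.85 0.003 0.044 -0.01; 0 0 0 0 0 0; 0 0 0 0 0 0"}}

```text
time: 7.1
tool_pos: [0.5891, 0.0333, 0.1387]
ee_rot: [3.138, -0.616, 0.252]
wrist_force: [0.7, 0.2, -3.4]
width: 0.0637
```

Run:
```python
from h import *
o=get_obs();print(o["time"],o["tool_pos"],o["wrist_force"],o["width"],o["joint_positions"].round(2))
p,R=pose(o);print("in cradle mm",(Rc.T@(p-O)*1000).round(1));w=(R.inv()*RT).as_rotvec();print(w.round(3))
s=snapshot("side")[:,:,::-1];t=snapshot("top")[:,:,::-1]
print(proj("side",C(0,0,0)),proj("top",C(0,0,0)))
im=np.zeros((420,800,3),np.uint8)
im[:400,:400]=crop(t,260,180,100,100,4)[:400];im[:400,400:]=crop(s,260,150,115,115,3.478)[:400,:400]
cv2.imwrite("pics/h1.png",im)
```

```text
7.1 [0.58913047 0.03328988 0.1386589 ] [ 0.65596785  0.15664268 -3.40716551] 0.06373207790762223 [-0.2  -0.25  1.91  0.31  0.94  1.  ]
in cradle mm [23.7 -1.3 64.8]
[ 0.004 -0.005 -0.001]
[310.86474905 233.12184294] [315.76780416 230.5555265 ]
```

View pics/h1.png

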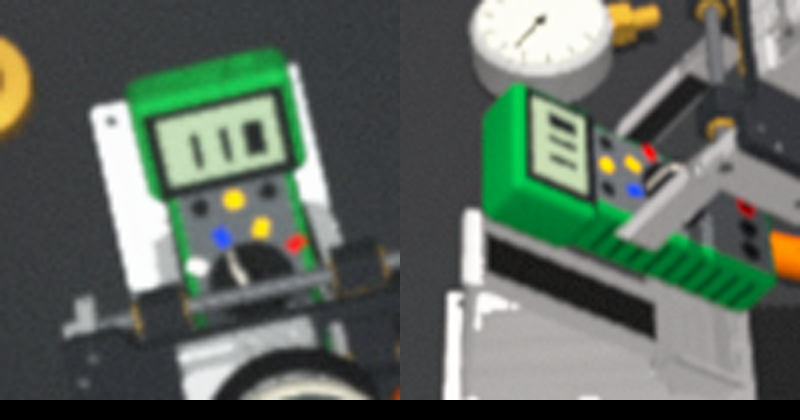

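Run:
```python
from h import *
p,R=pose();c=Rc.T@(p-O)*1000
for nm,x,z in (("foot low",-90,0),("foot high",-90,38)):
    q=proj("side",C(c[0]-8+x,c[1]+32,c[2]-5+z));print(nm,((q-[260,150])*3.478+[400,0]).round())
q=proj("top",C(c[0]-8+90,c[1]+40,c[2]-5+38));print("headL",((q-[260,180])*4).round())
q=proj("top",C(c[0]-8+90,c[1]-40,c[2]-5+38));print("headR",((q-[260,180])*4).round())
```

```text
foot low [740. 316.]
foot high [781. 280.]
headL [126. 104.]
headR [292.  66.]
```

Emit:
{"name": "step_arm", "arguments": {"increments": "0 -0.1 1.5 0 0 0; 0 0 1.5 0 0 0; 0 0 1.2 0 0 0; 0 0 0.6 0 0 0; 0 0 0.2 0 0 0"}}

```text
time: 7.7
tool_pos: [0.6176, 0.0406, 0.0966]
ee_rot: [3.139, -0.615, 0.25]
wrist_force: [-0.0, -0.4, -4.0]
width: 0.0639
```

Emit:
{"name": "step_arm", "arguments": {"increments": "0 0 0.2 0 0 0; 0 0 0.1 0 0 0; 0 0 0.1 0 0 0; 0 0 0 0 0 0; 0 0 0 0 0 0"}}

```text
time: 8.2
tool_pos: [0.6193, 0.0411, 0.0948]
ee_rot: [3.137, -0.616, 0.251]
wrist_force: [-7.1, -2.3, -0.3]
width: 0.0636
```

```bash
cat >> h.py <<'E'
def st():
    o=get_obs();p,R=pose(o);print(o["time"],"cradle mm",(Rc.T@(p-O)*1000).round(1),"F",(Rc.T@o["wrist_force"]).round(1),"T",(Rc.T@o["wrist_torque"]).round(2),"rot err",(R.inv()*RT).as_rotvec().round(3),"w",round(o["width"],4))
E
python3 -c "
from h import *
st()"
```

```text
8.2 cradle mm [24.1 -1.3 11. ] F [-6.2 -0.5  4.1] T [-0.1   1.33  0.08] rot err [ 0.005 -0.005 -0.001] w 0.0636
```

Run:
```python
from h import *
st()
s=snapshot("side")[:,:,::-1];t=snapshot("top")[:,:,::-1]
im=np.zeros((600,800,3),np.uint8)
im[:600,:500]=crop(s,265,180,100,120,5);im[:400,500:]=crop(t,270,190,75,100,4)
cv2.imwrite("pics/h2.png",im)
```

```text
8.2 cradle mm [24.1 -1.3 11. ] F [-6.2 -0.5  4.1] T [-0.1   1.33  0.08] rot err [ 0.005 -0.005 -0.001] w 0.0636
```

View pics/h2.png

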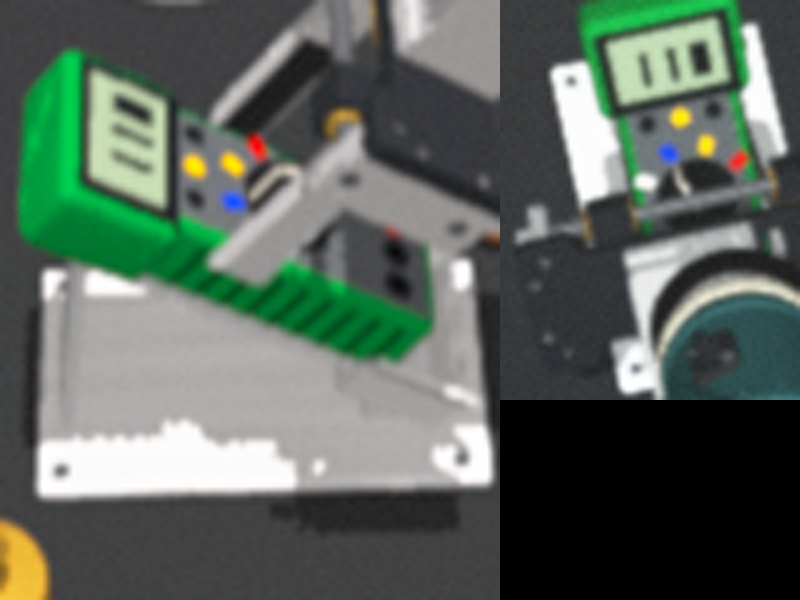

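Emit:
{"name": "step_arm", "arguments": {"increments": "0 0 -0.1 0 0 0; -0.2 0 0 0 0 0; -0.2 0 0 0 0 0; 0 0 0 0 0 0"}}

```text
time: 8.7
tool_pos: [0.6163, 0.0405, 0.0932]
ee_rot: [3.138, -0.618, 0.25]
wrist_force: [-1.4, -1.1, -1.8]
width: 0.0636
```

Run:
```python
from h import *
st()
c=[24.1,-1.3,11]
for nm,x,y,z in(("footL low",-90,32,0),("footL hi",-90,32,38),("headL low",90,40,0),("headL hi",90,40,38)):
    q=proj("side",C(c[0]-8+x,c[1]+y,c[2]-5+z));print(nm,((q-[265,180])*5).round())
```

```text
8.7 cradle mm [20.6 -1.1 11.4] F [-2.3 -0.8 -0.5] T [0.05 0.84 0.01] rot err [ 0.005 -0.007 -0.002] w 0.0636
footL low [386. 375.]
footL hi [441. 327.]
headL low [ 11. 240.]
headL hi [ 62. 185.]
```

Run:
```python
from h import *
t=cv2.imread("pics/top0.png");s=cv2.imread("pics/side0.png")
f=lambda i,x,y,w,h:cv2.resize(i[y:y+h,x:x+w],None,fx=8,fy=8,interpolation=cv2.INTER_CUBIC)
im=np.zeros((480,800,3),np.uint8)
a=f(t,300,240,50,48);b=f(s,325,210,50,60);im[:384,:400]=a;im[:480,400:]=b
im=np.clip(((im/255.)**2.2)*255*1.0,0,255).astype(np.uint8)
for n,o,ox in(("top",(300,240),0),("side",(325,210),400)):
    for x in((-91,35.5,0),(-91,-35.5,0),(-91,35.5,18),(-91,-35.5,18),(-46,35.5,0),(-46,-35.5,0)):
        q=(proj(n,C(*x))-o)*8;cv2.circle(im,(int(q[0])+ox,int(q[1])),3,(0,0,255) if x[2]==0 else (255,0,0),-1)
cv2.imwrite("pics/lip.png",im)
```

```text
(no output)
```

View pics/lip.png

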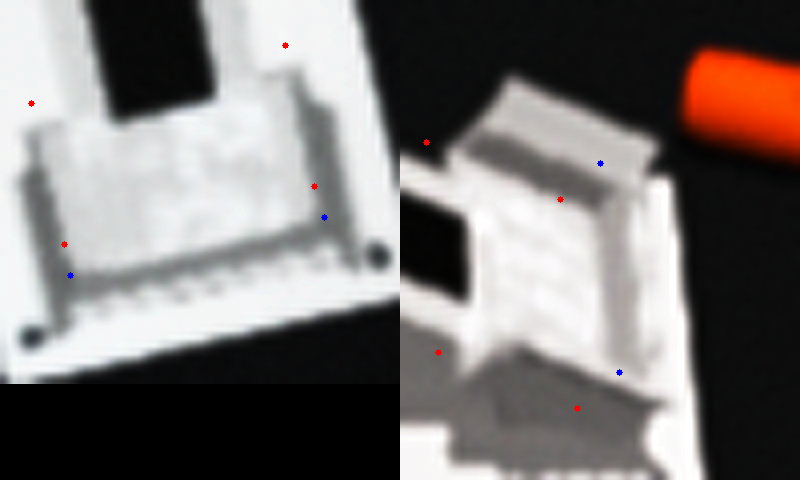

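Run:
```python
from h import *
P={}
for n,a,b in(("lipL",(75,280),(208,368)),("lipR",(318,232),(203,205)),("lipmid",(197,256),(205,287)),("upL",(40,130),(75,375)),("upR",(290,78),(65,155)),("lipRtop",(330,240),(236,205)),("lipLtop",(75,298),(240,365))):
    X,e=tri((300+a[0]/8,240+a[1]/8),(325+b[0]/8,210+b[1]/8));P[n]=X;print(n,X.round(4),round(e,4),(Rc.T@(X-O)*1000).round(1))
```

```text
lipL [0.516  0.051  0.0342] 0.0042 [-90.6  34.2  17.3]
lipR [ 0.5308 -0.0154  0.0187] 0.0009 [-101.4  -33.8    6. ]
lipmid [0.5234 0.0179 0.0255] 0.0026 [-96.5   0.3  10.8]
upL [0.5529 0.0617 0.0359] 0.0034 [-58.1  35.3  -3.3]
upR [ 0.569  -0.0063  0.0413] 0.0019 [-56.2 -34.6   1.8]
lipRtop [ 0.5254 -0.0188  0.0172] 0.0057 [-107.2  -35.8    8.2]
lipLtop [0.5092 0.0508 0.0376] 0.0012 [-94.1  35.6  23.9]
```

Emit:
{"name": "step_arm", "arguments": {"increments": "-0.3 0 0 0 0 0; -0.3 0 0 0 0 0; -0.3 0 0 0 0 0; -0.3 0 0 0 0 0; -0.2 0 0 0 0 0"}}

```text
time: 9.2
tool_pos: [0.605, 0.0377, 0.0847]
ee_rot: [3.139, -0.617, 0.25]
wrist_force: [-0.2, -0.0, -1.4]
width: 0.0639
```

Emit:
{"name": "step_arm", "arguments": {"increments": "-0.2 0 0 0 0 0; -0.1 0 0 0 0 0; 0 0 0 0 0 0"}}

```text
time: 9.5
tool_pos: [0.6025, 0.0371, 0.0829]
ee_rot: [3.139, -0.617, 0.25]
wrist_force: [-1.8, -0.5, -0.2]
width: 0.0635
```

```bash
sed -i 's/^O=np.array.*/O=np.array([.606,.039,.072])/' h.py
cat >> h.py <<'E'
O=C(-9.5,0,6.5)
E
python3 -c "
from h import *
print(O);st()"
```

```text
[0.59485644 0.03611808 0.07187551]
9.5 cradle mm [12.6 -1.   4.6] F [-1.6 -0.   0.9] T [-0.    0.52 -0.08] rot err [ 0.005 -0.006 -0.002] w 0.0635
```

Emit:
{"name": "step_arm", "arguments": {"increments": "-0.1 0 0 0 0 0; -0.1 0 0 0 0 0; -0.1 0 0 0 0 0; 0 0 0 0 0 0"}}

```text
time: 9.9
tool_pos: [0.6009, 0.0366, 0.0817]
ee_rot: [3.139, -0.618, 0.25]
wrist_force: [2.6, 1.0, -1.7]
width: 0.0636
```

```bash
python3 -c "
from h import *
st()"
```

```text
9.9 cradle mm [10.5 -1.1  4.6] F [ 1.3  0.3 -3. ] T [ 0.08  0.06 -0.06] rot err [ 0.005 -0.008 -0.003] w 0.0636
```

Emit:
{"name": "step_arm", "arguments": {"increments": "-0.1 0 0 0 0 0; 0 0 0.05 0 0 0; 0 0 0 0 0 0"}}

```text
time: 10.2
tool_pos: [0.6009, 0.0365, 0.0817]
ee_rot: [3.138, -0.62, 0.25]
wrist_force: [2.9, 1.6, 0.4]
width: 0.0635
```

```bash
python3 -c "
from h import *
st()"
```

```text
10.2 cradle mm [10.5 -1.2  4.6] F [ 2.8  0.8 -1.5] T [ 0.18 -0.48 -0.2 ] rot err [ 0.005 -0.009 -0.002] w 0.0635
```

Emit:
{"name": "step_arm", "arguments": {"increments": "0 0 0 0 0 0; 0 0 0 0 0 0; 0 0 0 0 0 0; 0 0 0 0 0 0", "claw": -1}}

```text
time: 10.6
tool_pos: [0.5993, 0.0364, 0.0795]
ee_rot: [3.139, -0.616, 0.25]
wrist_force: [-0.4, 0.6, -0.5]
width: 0.0918
```

Emit:
{"name": "step_arm", "arguments": {"increments": "0 0 -1 0 0 0; 0 0 -2 0 0 0; 0 0 -3 0 0 0; 0 0 -3 0 0 0; -2 0 -3 0 0 0"}}

```text
time: 11.1
tool_pos: [0.5173, 0.0153, 0.1703]
ee_rot: [3.136, -0.621, 0.253]
wrist_force: [0.1, -0.1, 1.0]
width: 0.0938
```

Emit:
{"name": "step_arm", "arguments": {"increments": "0 4 -2 0 0 0; 0 4 -2 0 0 0; 0 4 0 0 0 0; 0 0 0 0 0 0"}}

```text
time: 11.5
tool_pos: [0.524, -0.1114, 0.2007]
ee_rot: [3.135, -0.617, 0.246]
wrist_force: [-0.2, 0.9, -0.1]
width: 0.0939
```

Run:
```python
from h import *
st()
s=snapshot("side")[:,:,::-1];t=snapshot("top")[:,:,::-1]
cv2.imwrite("pics/t2.png",t);cv2.imwrite("pics/s2.png",s)
im=np.zeros((600,800,3),np.uint8)
im[:600,:425]=crop(t,275,190,85,120,5);im[:375,425:]=crop(s,275,190,75,75,5)
cv2.imwrite("pics/p2.png",im)
for x in((-14,0,62),):print(proj("top",C(*x)),proj("side",C(*x)))
```

```text
11.5 cradle mm [ -12.5 -125.1  166. ] F [-0.   0.9 -0.1] T [-0.05  0.41 -0.04] rot err [ 0.011 -0.007 -0.006] w 0.0939
[321.83096808 254.45737178] [339.66295451 218.71346053]
```

View pics/p2.png

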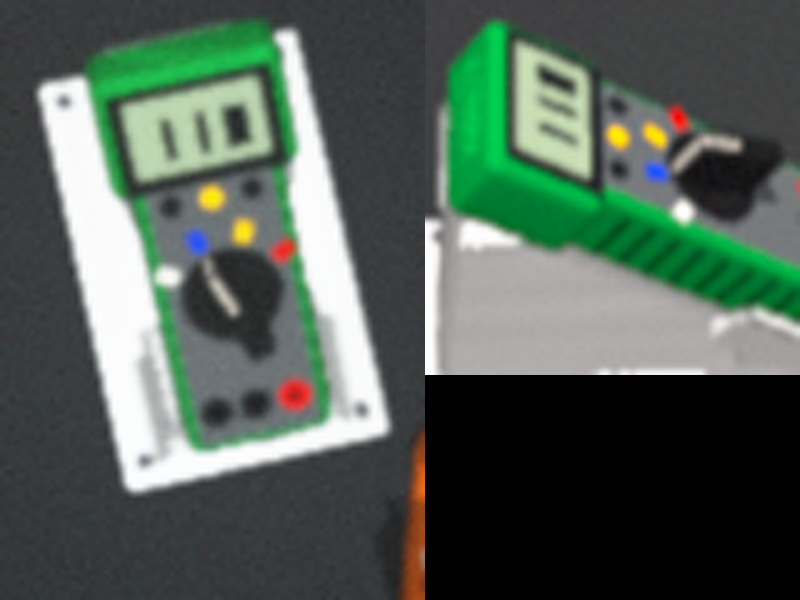

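Run:
```python
from h import *
T=lambda x,y:(275+x/5,190+y/5);S=lambda x,y:(275+(x-425)/5,190+y/5)
for n,a,b in(("ctr",(237,315),(740,146)),("blue",(197,242),(657,173)),("white",(168,275),(683,212)),("yellow",(243,231),(655,135)),("red",(284,249),(679,119)),("ptr end top",(212,277),(703,138)),("ptr end bottom",(205,260),(672,170))):
    X,e=tri(T(*a),S(*b));print(n,(Rc.T@(X-O)*1000).round(1),round(e,4))
# expected marks
for n,an in(("white",60),("blue",20),("yellow",-20),("red",-60)):
    a=np.radians(an);print(n,-14+28*np.cos(a),28*np.sin(a))
print(get_obs()["joint_positions"].round(2))
```

```text
ctr [-13.5  -1.9  57.3] 0.0
blue [11.7  7.3 34.2] 0.0002
white [-0.4 22.  33.9] 0.0004
yellow [ 12.3 -12.3  34.9] 0.0001
red [ -0.4 -27.4  34.5] 0.0004
ptr end top [ 6.9  4.9 59.3] 0.0003
ptr end bottom [ 5.4  5.5 37.5] 0.0017
white 3.552713678800501e-15 24.24871130596428
blue 12.311393382005434 9.576564013118723
yellow 12.311393382005434 -9.576564013118723
red 3.552713678800501e-15 -24.24871130596428
[-0.63 -0.36  1.87  0.49  1.24  0.63]
```

Run:
```python
from h import *
p,R=pose();R1=RT*Rn.from_rotvec([0,0,-.349])
a,b=plan(p,R,C(-14,-1.8,100),R1,8)
```

```text
-0.02 -1.49 0.8 0.001 -0.001 -0.044; 0.04 -1.49 0.81 0 0 -0.044; 0.11 -1.49 0.8 0.001 -0.001 -0.044; 0.18 -1.48 0.81 0.001 0 -0.045; 0.24 -1.47 0.8 0.001 -0.001 -0.044
0.3 -1.45 0.81 0 0 -0.044; 0.37 -1.44 0.81 0.001 -0.001 -0.044; 0.44 -1.43 0.81 0.001 -0.001 -0.044
```

Emit:
{"name": "step_arm", "arguments": {"increments": "0 -1.5 0.8 0.001 -0.001 -0.044; 0.05 -1.5 0.8 0.001 0 -0.044; 0.1 -1.5 0.8 0.001 0 -0.044; 0.2 -1.5 0.8 0.001 0 -0.044; 0.25 -1.5 0.8 0.001 0 -0.044", "claw": -0.1}}

```text
time: 12.1
tool_pos: [0.5262, -0.0252, 0.1659]
ee_rot: [2.99, -0.599, 0.522]
wrist_force: [-0.3, -0.6, -0.4]
width: 0.0575
```

Emit:
{"name": "step_arm", "arguments": {"increments": "0.3 -1.45 0.8 0.001 0 -0.044; 0.35 -1.45 0.8 0.001 0 -0.044; 0.45 -1.45 0.8 0.001 0 -0.044; 0 0 0 0 0 0; 0 0 0 0 0 0"}}

```text
time: 12.6
tool_pos: [0.5281, 0.0203, 0.1465]
ee_rot: [2.908, -0.574, 0.675]
wrist_force: [-0.5, 0.4, 0.0]
width: 0.0514
```

Run:
```python
from h import *
st();p,R=pose();R1=RT*Rn.from_rotvec([0,0,-.349])
plan(p,R,C(-14,-1.8,44),R1,6)
```

```text
12.6 cradle mm [-13.4   1.4 100.5] F [-0.3  0.6  0.2] T [-0.02  0.33  0.  ] rot err [-0.004 -0.005  0.351] w 0.0514
-0.03 0.05 0.94 -0.001 -0.001 0; -0.03 0.05 0.94 0 -0.001 0.001; -0.03 0.05 0.94 -0.001 -0.001 0; -0.03 0.04 0.94 0 0 0.001; -0.03 0.05 0.94 -0.001 -0.001 0
-0.03 0.05 0.95 0 -0.001 0
```

Emit:
{"name": "step_arm", "arguments": {"increments": "-0.1 0.15 1.2 -0.002 -0.002 0; -0.1 0.15 1.2 -0.002 -0.002 0; 0 0 1.2 0 0 0; 0 0 1 0 0 0; 0 0 0.5 0 0 0"}}

```text
time: 13.1
tool_pos: [0.5572, 0.0228, 0.103]
ee_rot: [2.906, -0.569, 0.671]
wrist_force: [-0.2, 0.6, 0.9]
width: 0.0516
```

Emit:
{"name": "step_arm", "arguments": {"increments": "0 0 0.3 0 0 0; 0 0 0.2 0 0 0; 0 0 0 0 0 0; 0 0 0 0 0 0"}}

```text
time: 13.5
tool_pos: [0.5602, 0.0234, 0.1006]
ee_rot: [2.903, -0.57, 0.672]
wrist_force: [0.4, 1.0, -0.5]
width: 0.0519
```

Run:
```python
from h import *
st()
s=snapshot("side")[:,:,::-1];t=snapshot("top")[:,:,::-1]
im=np.zeros((500,800,3),np.uint8)
im[:500,:400]=crop(t,285,200,80,100,5);im[:500,400:]=crop(s,290,165,80,100,5)
cv2.imwrite("pics/d1.png",im)
```

```text
13.5 cradle mm [-13.6  -3.6  44.6] F [ 0.2  0.9 -0.8] T [-0.01  0.46  0.  ] rot err [ 0.002 -0.002  0.35 ] w 0.0519
```

View pics/d1.png

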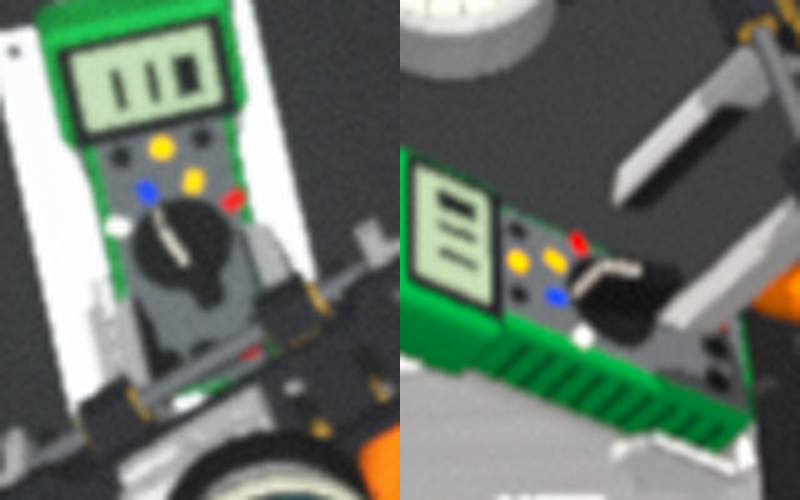

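Emit:
{"name": "step_arm", "arguments": {"increments": "0 -0.15 0.15 0 0 0; 0 0 0 0 0 0; 0 0 0 0 0 0"}}

```text
time: 13.9
tool_pos: [0.56, 0.0251, 0.0985]
ee_rot: [2.904, -0.57, 0.672]
wrist_force: [-0.1, 0.4, -0.2]
width: 0.0516
```

Emit:
{"name": "step_arm", "arguments": {"increments": "0 0 0 0 0 0; 0 0 0 0 0 0; 0 0 0 0 0 0; 0 0 0 0 0 0; 0 0 0 0 0 0", "claw": 1}}

```text
time: 14.4
tool_pos: [0.5601, 0.025, 0.0986]
ee_rot: [2.904, -0.57, 0.672]
wrist_force: [-0.3, 0.3, -0.0]
width: 0.0152
```

```bash
python3 -c "
from h import *
st()"
```

```text
14.4 cradle mm [-14.6  -2.1  42.8] F [-0.2  0.3  0.1] T [-0.07  0.36 -0.01] rot err [ 0.002 -0.001  0.35 ] w 0.0152
```

Still closing; let it finish.

Emit:
{"name": "step_arm", "arguments": {"increments": "0 0 0 0 0 0; 0 0 0 0 0 0; 0 0 0 0 0 0"}}

```text
time: 14.7
tool_pos: [0.5601, 0.025, 0.0986]
ee_rot: [2.904, -0.57, 0.672]
wrist_force: [-0.1, -0.3, -0.9]
width: 0.0004
```

```bash
python3 -c "
from h import *
st()"
```

```text
14.7 cradle mm [-14.5  -2.1  42.8] F [-0.6 -0.3 -0.6] T [0.01 0.43 0.04] rot err [ 0.002 -0.001  0.35 ] w 0.0004
```

Run:
```python
from h import *
for n,a,b in(("L",(108,285),(672,318)),("R",(262,228),(620,195))):
    X,e=tri((285+a[0]/5,200+a[1]/5),(290+(b[0]-400)/5,165+b[1]/5));print(n,(Rc.T@(X-O)*1000).round(1),round(e,4))
s=snapshot("side")[:,:,::-1];t=snapshot("top")[:,:,::-1]
im=np.zeros((500,800,3),np.uint8)
im[:500,:400]=crop(t,285,200,80,100,5);im[:500,400:]=crop(s,290,165,80,100,5)
cv2.imwrite("pics/d2.png",im)
```

```text
L [-11.6  32.4  71.2] 0.0082
R [ -2.4 -34.8  61.5] 0.0
```

View pics/d2.png

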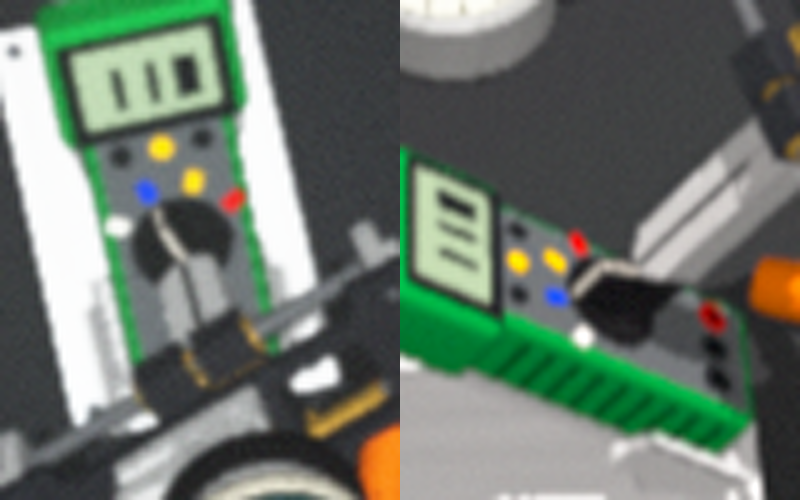

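Run:
```python
from h import *
F=lambda a,b:((285+a[0]/5,200+a[1]/5),(290+(b[0]-400)/5,165+b[1]/5))
for n,a,b in(("tip",(187,256),(638,255)),("ptr top end",(160,222),(603,263)),("stripe end",(185,262),(640,268))):
    X,e=tri(*F(a,b));print(n,(Rc.T@(X-O)*1000).round(1),X,round(e,4))
p,R=pose();q=(proj("top",p)-[285,200])*5;r=(proj("side",p)-[290,165])*5+[400,0];print("TCP proj",p,q,r)
q=(proj("top",C(-14,-2,62))-[285,200])*5;r=(proj("side",C(-14,-2,62))-[290,165])*5+[400,0];print("dial top",q,r)
```

```text
tip [-6.6 -2.3 64.2] [0.55455301 0.02329781 0.12065147] 0.0014
ptr top end [ 8.3  5.4 59.6] [0.56701323 0.03454133 0.12542851] 0.0024
stripe end [-11.4  -1.2  59.3] [0.55320686 0.02410393 0.11391898] 0.0009
TCP proj [0.56006374 0.02497783 0.09857751] [183.48830071 251.55283786] [621.17094044 291.52760146]
dial top [188.9309104  271.19145922] [648.03846265 264.82329258]
```

Run:
```python
from h import *
O1=np.array([.606,.039,.072])
X=O1+Rc@np.array([24.1,-1.3+32+12,11])/1000
print("h2 finger outer end",(proj("side",X)-[265,180])*5, "obs approx (210-265,262-280)")
X=np.array([.497,-.305,.015])+.044*np.array([-.105,.994,0]);
print("g1 L finger end",(proj("side",X)-[340,90])*4+[400,0])
o=get_obs()
# d1 expected tips
p,R=pose()
for s in(1,-1):
  X=C(-13.6,-3.6,44.6)+R.apply([0,s*.030,0]);print("d1 tip",s,(proj("top",X)-[285,200])*5,(proj("side",X)-[290,165])*5+[400,0])
```

```text
h2 finger outer end [196.59671227 312.6321689 ] obs approx (210-265,262-280)
g1 L finger end [576.54151714 296.09249465]
d1 tip 1 [249.15238113 213.78459126] [598.12967455 224.6303602 ]
d1 tip -1 [125.68665944 287.22019933] [645.79630725 347.6602689 ]
```

Emit:
{"name": "step_arm", "arguments": {"increments": "0 0 0 0 0 0; 0 0 0 0 0 0; 0 0 0 0 0 0; 0 0 0 0 0 0; 0 0 0 0 0 0", "claw": -0.1}}

```text
time: 15.3
tool_pos: [0.5601, 0.025, 0.0986]
ee_rot: [2.904, -0.57, 0.672]
wrist_force: [0.3, -1.0, -0.3]
width: 0.0369
```

Emit:
{"name": "step_arm", "arguments": {"increments": "0 0 0 0 0 0; 0 0 0.5 0 0 0; 0 0 0.5 0 0 0; 0 0 0.3 0 0 0; 0 0 0 0 0 0"}}

```text
time: 15.8
tool_pos: [0.567, 0.0271, 0.0869]
ee_rot: [2.905, -0.569, 0.672]
wrist_force: [0.4, 0.9, -0.2]
width: 0.0519
```

Emit:
{"name": "step_arm", "arguments": {"increments": "0 0 0.3 0 0 0; 0 0 0.2 0 0 0; 0 0 0 0 0 0; 0 0 0 0 0 0"}}

```text
time: 16.2
tool_pos: [0.5701, 0.0275, 0.0838]
ee_rot: [2.904, -0.57, 0.672]
wrist_force: [-0.2, 0.5, -0.8]
width: 0.0514
```

```bash
python3 -c "
from h import *
st()"
```

```text
16.2 cradle mm [-14.5  -2.1  24.8] F [-0.5  0.5 -0.6] T [-0.01  0.4  -0.05] rot err [ 0.002 -0.001  0.35 ] w 0.0514
```

Emit:
{"name": "step_arm", "arguments": {"increments": "0 0 0 0 0 0; 0 0 0 0 0 0; 0 0 0 0 0 0; 0 0 0 0 0 0; 0 0 0 0 0 0", "claw": 1}}

```text
time: 16.7
tool_pos: [0.5701, 0.0275, 0.0839]
ee_rot: [2.904, -0.57, 0.672]
wrist_force: [-0.0, 0.7, -0.8]
width: 0.0148
```

Emit:
{"name": "step_arm", "arguments": {"increments": "0 0 0 0 0 0; 0 0 0 0 0 0; 0 0 0 0 0 0"}}

```text
time: 17.0
tool_pos: [0.5702, 0.0275, 0.0839]
ee_rot: [2.904, -0.57, 0.672]
wrist_force: [0.7, -0.8, -1.2]
width: 0.0119
```

```bash
python3 -c "
from h import *
st()"
```

```text
17.0 cradle mm [-14.4  -2.2  24.8] F [-0.2 -0.9 -1.3] T [-0.09  0.34  0.08] rot err [ 0.002 -0.001  0.35 ] w 0.0119
```

Emit:
{"name": "step_arm", "arguments": {"increments": "0 0 0 0 0 0.07; 0 0 0 0 0 0.07; 0 0 0 0 0 0.07; 0 0 0 0 0 0.07; 0 0 0 0 0 0.07"}}

```text
time: 17.5
tool_pos: [0.5719, 0.0272, 0.0856]
ee_rot: [3.14, -0.617, 0.249]
wrist_force: [4.2, 0.8, -0.6]
width: 0.0114
```

```bash
python3 -c "
from h import *
st()"
```

```text
17.5 cradle mm [-12.1  -2.9  25.3] F [ 3.1 -0.2 -3. ] T [-0.12 -0.35  0.07] rot err [ 0.004 -0.006 -0.003] w 0.0114
```

Emit:
{"name": "step_arm", "arguments": {"increments": "0 0 0 0 0 0.07; 0 0 0 0 0 0.07; 0 0 0 0 0 0.07; 0 0 0 0 0 0.07; 0 0 0 0 0 0.06"}}

```text
time: 18.0
tool_pos: [0.5718, 0.0282, 0.0858]
ee_rot: [-2.908, -0.577, -0.161]
wrist_force: [4.4, 2.4, -0.6]
width: 0.0117
```

Emit:
{"name": "step_arm", "arguments": {"increments": "0 0 0 0 0 0; 0 0 0 0 0 0; 0 0 0 0 0 0"}}

```text
time: 18.3
tool_pos: [0.5717, 0.0284, 0.0857]
ee_rot: [-2.91, -0.577, -0.158]
wrist_force: [5.0, 3.0, -0.3]
width: 0.0114
```

```bash
python3 -c "
from h import *
st()"
```

```text
18.3 cradle mm [-12.   -1.7  25.3] F [ 4.4  1.7 -3.5] T [ 0.55 -0.46 -0.14] rot err [ 0.    -0.006 -0.341] w 0.0114
```

Emit:
{"name": "step_arm", "arguments": {"increments": "0 0 0 0 0 0; 0 0 0 0 0 0; 0 0 0 0 0 0; 0 0 0 0 0 0; 0 0 0 0 0 0", "claw": -0.1}}

```text
time: 18.8
tool_pos: [0.5699, 0.0274, 0.0836]
ee_rot: [-2.913, -0.573, -0.155]
wrist_force: [0.3, 0.5, -0.3]
width: 0.0482
```

Emit:
{"name": "step_arm", "arguments": {"increments": "0 0 0 0 0 0; 0 0 -1 0 0 0; 0 0 -2 0 0 0; 0 0 -3 0 0 0; 0 0 -4 0 0 0"}}

```text
time: 19.3
tool_pos: [0.5127, 0.0136, 0.1652]
ee_rot: [-2.913, -0.57, -0.155]
wrist_force: [1.2, -0.4, 0.7]
width: 0.0518
```

Emit:
{"name": "step_arm", "arguments": {"increments": "0 0 -3 0 0 0; 0 4 -2 0 0 0; 0 4 -2 0 0 0; 0 4 0 0 0 0; 0 4 0 0 0 0"}}

```text
time: 19.8
tool_pos: [0.4703, -0.1558, 0.1946]
ee_rot: [-2.917, -0.577, -0.154]
wrist_force: [0.4, 0.4, -0.5]
width: 0.0516
```

Emit:
{"name": "step_arm", "arguments": {"increments": "0 0 0 0 0 0; 0 0 0 0 0 0"}}

```text
time: 20.0
tool_pos: [0.4703, -0.1542, 0.1926]
ee_rot: [-2.912, -0.573, -0.158]
wrist_force: [0.2, -0.2, -0.2]
width: 0.0516
```

Run:
```python
from h import *
st()
s=snapshot("side")[:,:,::-1];t=snapshot("top")[:,:,::-1]
cv2.imwrite("pics/t3.png",t);cv2.imwrite("pics/s3.png",s)
im=np.zeros((600,800,3),np.uint8)
im[:600,:425]=crop(t,275,190,85,120,5);im[:375,425:]=crop(s,275,190,75,75,5)
cv2.imwrite("pics/p3.png",im)
```

```text
20.0 cradle mm [ -68.5 -153.1  195.4] F [ 0.  -0.2 -0.2] T [ 0.03  0.38 -0.03] rot err [ 0.002 -0.002 -0.342] w 0.0516
```

View pics/p3.png

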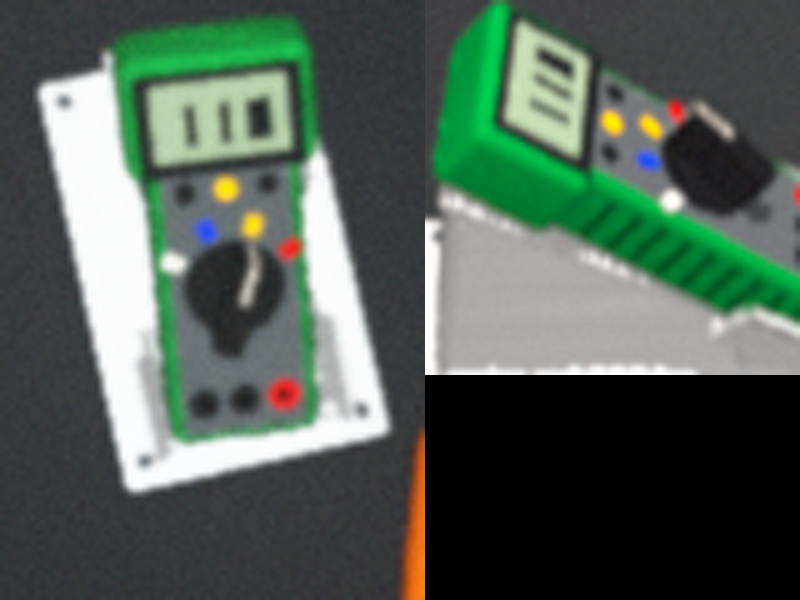

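Run:
```python
from h import *
T=lambda x,y:(275+x/5,190+y/5);S=lambda x,y:(275+(x-425)/5,190+y/5)
P={}
for n,a,b in(("blue",(206,232),(648,160)),("white",(174,262),(672,202)),("yellow",(252,225),(651,127)),("red",(290,247),(677,110)),("btnY",(226,188),(612,123))):
    X,e=tri(T(*a),S(*b));P[n]=Rc.T@(X-O)*1000;print(n,P[n].round(1),round(e,4))
d=P["white"]-P["red"];print("yaw from white-red",np.degrees(np.arctan2(-d[0],d[1])),"roll",d[2])
p,R=pose();plan(p,R,C(8,-1.5,110),RT,10)
```

```text
blue [15.8  2.7 34.6] 0.0005
white [ 4.3 18.4 33.2] 0.0006
yellow [ 13.7 -16.4  34.2] 0.0001
red [  1.3 -30.   36.4] 0.0005
btnY [33.  -9.1 34.4] 0.0002
yaw from white-red -3.5875742600535445 roll -3.2622843162731456
0.21 -1.67 0.85 0 0 -0.034; 0.27 -1.66 0.86 0 0 -0.034; 0.32 -1.65 0.85 0 -0.001 -0.034; 0.38 -1.64 0.85 0 0 -0.034; 0.44 -1.62 0.85 0.001 0 -0.034
0.49 -1.61 0.86 0 0 -0.033; 0.54 -1.59 0.85 0 -0.001 -0.034; 0.6 -1.57 0.85 0 0 -0.034; 0.65 -1.55 0.86 0 0 -0.034; 0.71 -1.53 0.85 0 0 -0.034
```

Emit:
{"name": "step_arm", "arguments": {"increments": "0.2 -1.65 0.85 0 0 -0.034; 0.3 -1.65 0.85 0 0 -0.034; 0.3 -1.65 0.85 0 0 -0.034; 0.4 -1.65 0.85 0 0 -0.034; 0.45 -1.6 0.85 0 0 -0.034", "claw": -1}}

```text
time: 20.6
tool_pos: [0.5061, -0.0648, 0.1803]
ee_rot: [-3.027, -0.604, 0.051]
wrist_force: [0.3, -0.1, 0.8]
width: 0.0881
```

Emit:
{"name": "step_arm", "arguments": {"increments": "0.5 -1.6 0.85 0 0 -0.034; 0.55 -1.6 0.85 0 0 -0.034; 0.6 -1.55 0.85 0 0 -0.034; 0.65 -1.55 0.85 0 0 -0.034; 0.7 -1.55 0.85 0 0 -0.034"}}

```text
time: 21.1
tool_pos: [0.5407, 0.022, 0.1673]
ee_rot: [3.138, -0.614, 0.258]
wrist_force: [-1.0, 0.4, 0.4]
width: 0.0941
```

Emit:
{"name": "step_arm", "arguments": {"increments": "0 0 0 0 0 0; 0 0 0 0 0 0; 0 0 0 0 0 0"}}

```text
time: 21.4
tool_pos: [0.5407, 0.0192, 0.1669]
ee_rot: [3.14, -0.613, 0.253]
wrist_force: [0.2, -0.3, 0.1]
width: 0.0939
```

```bash
python3 -c "
from h import *
st()"
```

```text
21.4 cradle mm [  8.1  -2.8 110.3] F [ 0.2 -0.3 -0. ] T [ 0.    0.43 -0.  ] rot err [ 0.002 -0.002  0.   ] w 0.0939
```

Emit:
{"name": "step_arm", "arguments": {"increments": "0 -0.15 2.5 0 0 0; 0 0 2.5 0 0 0; 0 0 2 0 0 0; 0 0 1.5 0 0 0; 0 0 1 0 0 0"}}

```text
time: 21.9
tool_pos: [0.5933, 0.0333, 0.0874]
ee_rot: [3.141, -0.611, 0.251]
wrist_force: [-0.5, 0.4, -0.4]
width: 0.0937
```

Emit:
{"name": "step_arm", "arguments": {"increments": "0 0 0.5 0 0 0; 0 0 0.3 0 0 0; 0 0 0.2 0 0 0; 0 0 0 0 0 0; 0 0 0 0 0 0"}}

```text
time: 22.4
tool_pos: [0.5992, 0.0353, 0.0811]
ee_rot: [3.139, -0.613, 0.253]
wrist_force: [0.1, 0.3, -0.1]
width: 0.0942
```

```bash
python3 -c "
from h import *
st()"
```

```text
22.4 cradle mm [ 8.5 -1.9  5.3] F [ 0.1  0.2 -0.1] T [ 0.01  0.41 -0.03] rot err [ 0.002 -0.002 -0.   ] w 0.0942
```

Emit:
{"name": "step_arm", "arguments": {"increments": "0 0 0 0 0 0; 0 0 0 0 0 0; 0 0 0 0 0 0; 0 0 0 0 0 0; 0 0 0 0 0 0", "claw": 1}}

```text
time: 22.9
tool_pos: [0.5992, 0.035, 0.0808]
ee_rot: [3.139, -0.613, 0.253]
wrist_force: [0.7, -1.9, 0.9]
width: 0.0643
```

```bash
python3 -c "
from h import *
st()"
```

```text
22.9 cradle mm [ 8.3 -2.2  5.1] F [ 0.7 -2.   0.7] T [-0.35  0.41  0.08] rot err [ 0.003 -0.002  0.   ] w 0.0643
```

Emit:
{"name": "step_arm", "arguments": {"increments": "0 -0.1 0 0 0 0; -0.1 0 0 0 0 0; -0.1 0 0 0 0 0; 0 0 0 0 0 0"}}

```text
time: 23.3
tool_pos: [0.5988, 0.0353, 0.081]
ee_rot: [3.137, -0.616, 0.254]
wrist_force: [4.8, -2.4, 0.3]
width: 0.0649
```

```bash
python3 -c "
from h import *
st()"
```

```text
23.3 cradle mm [ 8.2 -1.7  5.4] F [ 3.5 -3.5 -2.1] T [-0.83 -0.24  0.38] rot err [ 0.004 -0.005  0.001] w 0.0649
```

Emit:
{"name": "step_arm", "arguments": {"increments": "0.2 0.1 -0.1 0 0 0; 0.3 0 -0.3 0 0 0; 0.3 0 -0.3 0 0 0; 0 0 0 0 0 0; 0 0 0 0 0 0"}}

```text
time: 23.8
tool_pos: [0.5986, 0.0355, 0.088]
ee_rot: [3.14, -0.609, 0.253]
wrist_force: [1.1, -4.9, -7.3]
width: 0.0643
```

Run:
```python
from h import *
st()
s=snapshot("side")[:,:,::-1];t=snapshot("top")[:,:,::-1]
cv2.imwrite("pics/t4.png",t);cv2.imwrite("pics/s4.png",s)
# colour blobs of tester marks in top/side
def blobs(i,box):
    x,y,w,h=box;h_=cv2.cvtColor(np.ascontiguousarray(i[y:y+h,x:x+w]),cv2.COLOR_BGR2HSV);o={}
    for n,l,u in(("blue",(110,150,100),(125,255,255)),("red",(0,150,120),(6,255,255)),("yellow",(22,150,140),(30,255,255))):
        m=cv2.inRange(h_,np.array(l),np.array(u));k,_,s,c=cv2.connectedComponentsWithStats(m)
        o[n]=[(s[j,4],(c[j]+[x,y]).round(1).tolist()) for j in range(1,k) if s[j,4]>2]
    return o
for nm in("t2","t3","t4"):print(nm,blobs(cv2.imread(f"pics/{nm}.png"),(285,190,65,100)))
for nm in("s2","s3","s4"):print(nm,blobs(cv2.imread(f"pics/{nm}.png"),(280,190,80,60)))
```

```text
23.8 cradle mm [12.1 -1.5 11.2] F [-4.4 -5.  -5.8] T [-1.06  1.17  0.51] rot err [ 0.001  0.002 -0.   ] w 0.0643
t2 {'blue': [(np.int32(14), [313.9, 237.9])], 'red': [(np.int32(12), [331.2, 239.6]), (np.int32(27), [333.4, 268.5])], 'yellow': [(np.int32(19), [316.8, 229.2]), (np.int32(16), [323.2, 235.8])]}
t3 {'blue': [(np.int32(13), [315.8, 235.8])], 'red': [(np.int32(9), [332.3, 239.1]), (np.int32(28), [331.4, 268.4])], 'yellow': [(np.int32(17), [319.8, 227.2]), (np.int32(12), [325.0, 234.5])]}
t4 {'blue': [(np.int32(14), [314.4, 236.2])], 'red': [(np.int32(10), [331.2, 239.0])], 'yellow': [(np.int32(18), [317.9, 227.3]), (np.int32(14), [323.5, 234.5])]}
s2 {'blue': [(np.int32(11), [320.6, 223.9])], 'red': [(np.int32(13), [325.2, 213.0]), (np.int32(22), [352.0, 227.6])], 'yellow': [(np.int32(10), [320.5, 216.5]), (np.int32(10), [313.5, 217.0])]}
s3 {'blue': [(np.int32(10), [319.5, 222.0])], 'red': [(np.int32(10), [325.0, 211.5]), (np.int32(22), [351.5, 229.7])], 'yellow': [(np.int32(9), [312.0, 214.0]), (np.int32(9), [319.7, 214.7])]}
s4 {'blue': [(np.int32(11), [319.6, 220.9])], 'red': [(np.int32(11), [325.1, 210.4]), (np.int32(13), [352.1, 228.2])], 'yellow': [(np.int32(13), [312.4, 213.4]), (np.int32(11), [320.0, 213.7])]}
```

Emit:
{"name": "step_arm", "arguments": {"increments": "0 0 -0.5 0 0 0; 0 0 -0.7 0 0 0; 0 0 -0.8 0 0 0; 0 0 -0.5 0 0 0; 0 0 0 0 0 0"}}

```text
time: 24.4
tool_pos: [0.5862, 0.0326, 0.1118]
ee_rot: [3.14, -0.615, 0.253]
wrist_force: [0.1, 0.5, -3.1]
width: 0.0643
```

Emit:
{"name": "step_arm", "arguments": {"increments": "0 0 0 0 0 0; 0 0 0 0 0 0"}}

```text
time: 24.6
tool_pos: [0.5857, 0.0324, 0.1098]
ee_rot: [3.141, -0.612, 0.252]
wrist_force: [0.2, 0.1, -4.4]
width: 0.0646
```

```bash
cat >> h.py <<'E'
def blobs(i,box):
    x,y,w,h=box;h_=cv2.cvtColor(np.ascontiguousarray(i[y:y+h,x:x+w]),cv2.COLOR_BGR2HSV);o={}
    for n,l,u in(("blue",(110,150,100),(125,255,255)),("red",(0,150,120),(6,255,255)),("yellow",(22,150,140),(30,255,255))):
        m=cv2.inRange(h_,np.array(l),np.array(u));k,_,s,c=cv2.connectedComponentsWithStats(m)
        o[n]=[c[j]+[x,y] for j in range(1,k) if s[j,4]>2]
    return o
def marks(tn,sn):
    """triangulated tester marks in cradle axes, mm (from png names or live)"""
    t=cv2.imread(tn);s=cv2.imread(sn);a=blobs(t,(285,180,65,110));b=blobs(s,(275,170,85,80))
    ta={"blue":a["blue"][0],"red":min(a["red"],key=lambda c:c[1]),"yel":max(a["yellow"],key=lambda c:c[1]),"btn":min(a["yellow"],key=lambda c:c[1])}
    sb={"blue":b["blue"][0],"red":min(b["red"],key=lambda c:c[0]),"yel":max(b["yellow"],key=lambda c:c[0]),"btn":min(b["yellow"],key=lambda c:c[0])}
    P={}
    for k in ta:
        X,e=tri(ta[k],sb[k]);P[k]=Rc.T@(X-O)*1000;print(k,P[k].round(1),round(e*1000,1),end=" | ")
    m=np.array([[12.3,9.6],[0,-24.25],[12.3,-9.6]]);q=np.array([P[k][:2] for k in("blue","red","yel")])
    mc,qc=m-m.mean(0),q-q.mean(0);an=np.arctan2((mc[:,0]*qc[:,1]-mc[:,1]*qc[:,0]).sum(),(mc*qc).sum())
    c,s_=np.cos(an),np.sin(an);o=q.mean(0)-np.array([[c,-s_],[s_,c]])@m.mean(0)
    print("\n yaw deg",np.degrees(an).round(1),"origin xy mm",o.round(1))
def shoot(k):
    for n in("top","side"):cv2.imwrite(f"pics/{n}{k}.png",snapshot(n)[:,:,::-1])
    marks(f"pics/top{k}.png",f"pics/side{k}.png")
E
python3 - <<'E'
from h import *
st()
for k in "234":print(k,end=": ");marks(f"pics/t{k}.png",f"pics/s{k}.png")
shoot(5)
E
```

```text
24.6 cradle mm [13.7 -1.3 36.7] F [-2.4  0.  -3.7] T [-0.04  0.86 -0.03] rot err [ 0.001 -0.001 -0.001] w 0.0646
2: blue [14.3  8.1 36. ] 0.7 | red [  2.2 -26.3  37. ] 0.7 | yel [ 14.2 -11.6  36.2] 0.4 | btn [32.1 -1.6 36.5] 0.1 | 
 yaw deg 0.4 origin xy mm [ 2.  -1.9]
3: blue [17.   3.4 35. ] 0.6 | red [  3.6 -28.7  38.5] 0.9 | yel [ 16.1 -15.8  36.1] 0.2 | btn [35.  -8.4 36.2] 0.5 | 
 yaw deg -3.0 origin xy mm [ 4.5 -5.2]
4: blue [20.2  6.4 40.9] 0.5 | red [  7.  -26.1  43.6] 1.0 | yel [ 19.5 -12.5  41.7] 0.0 | btn [38.2 -4.4 41.7] 0.1 | 
 yaw deg -2.1 origin xy mm [ 7.6 -2.4]
blue [22.4  6.8 67.2] 0.3 | red [  8.3 -25.4  69.3] 0.7 | yel [ 21.  -12.1  67.3] 0.2 | btn [40.4 -4.2 67.5] 0.9 | 
 yaw deg -3.7 origin xy mm [ 9.6 -1.7]
```

Emit:
{"name": "step_arm", "arguments": {"increments": "0 0 0.5 0 0 -0.03; 0 0 0.8 0 0 -0.025; 0 0 0.8 0 0 0; 0 0 0.5 0 0 0; 0 0 0.2 0 0 0"}}

```text
time: 25.2
tool_pos: [0.6012, 0.0363, 0.0857]
ee_rot: [3.103, -0.609, 0.319]
wrist_force: [-0.5, 0.3, -3.8]
width: 0.0643
```

Emit:
{"name": "step_arm", "arguments": {"increments": "0 0 0.1 0 0 0; 0 0 0.1 0 0 0; 0 0 0 0 0 0; 0 0 0 0 0 0"}}

```text
time: 25.6
tool_pos: [0.6027, 0.0363, 0.0858]
ee_rot: [3.101, -0.611, 0.32]
wrist_force: [0.1, -0.1, -3.6]
width: 0.0646
```

```bash
python3 -c "
from h import *
st();shoot(6)"
```

```text
25.6 cradle mm [14.2 -1.8  7. ] F [-2.  -0.1 -3. ] T [ 0.02  0.79 -0.01] rot err [ 0.002 -0.002  0.055] w 0.0646
blue [22.5  7.3 37. ] 0.4 | red [ 10.5 -26.2  40.3] 0.6 | yel [ 22.1 -12.6  37.3] 0.2 | btn [40.4 -3.5 37.1] 0.1 | 
 yaw deg -0.0 origin xy mm [10.2 -2.4]
```

Emit:
{"name": "step_arm", "arguments": {"increments": "0 0 0.1 0 0 0; 0 0 0.1 0 0 0; 0 0 0 0 0 0; 0 0 0 0 0 0"}}

```text
time: 26.1
tool_pos: [0.6038, 0.0366, 0.084]
ee_rot: [3.101, -0.611, 0.32]
wrist_force: [-1.4, -0.8, -2.0]
width: 0.0648
```

```bash
python3 -c "
from h import *
st()"
```

```text
26.1 cradle mm [14.1 -1.8  4.9] F [-2.4 -0.4 -0.8] T [-0.02  0.87  0.01] rot err [ 0.002 -0.001  0.055] w 0.0648
```

Emit:
{"name": "step_arm", "arguments": {"increments": "-0.2 0 0 0 0 0; -0.2 0 0 0 0 0; -0.2 0 0 0 0 0; 0 0 0 0 0 0; 0 0 0 0 0 0"}}

```text
time: 26.6
tool_pos: [0.5989, 0.035, 0.0804]
ee_rot: [3.101, -0.611, 0.32]
wrist_force: [-0.8, -0.3, -2.2]
width: 0.0645
```

```bash
python3 -c "
from h import *
st()"
```

```text
26.6 cradle mm [ 7.9 -2.1  4.9] F [-2.  -0.1 -1.3] T [ 0.03  0.78 -0.11] rot err [ 0.002 -0.001  0.055] w 0.0645
```

Emit:
{"name": "step_arm", "arguments": {"increments": "0 0 0 0 0 0; 0 0 0 0 0 0; 0 0 0 0 0 0; 0 0 0 0 0 0", "claw": -1}}

```text
time: 27.0
tool_pos: [0.5996, 0.035, 0.0812]
ee_rot: [3.101, -0.612, 0.32]
wrist_force: [-0.1, 0.6, 0.6]
width: 0.0921
```

```bash
python3 -c "
from h import *
st();shoot(7)"
```

```text
27.0 cradle mm [ 8.9 -2.2  5.2] F [0.4 0.6 0.5] T [ 0.02  0.35 -0.01] rot err [ 0.002 -0.003  0.055] w 0.0921
blue [16.   6.9 35.8] 0.7 | red [  3.3 -26.6  37.1] 1.4 | yel [ 15.8 -12.4  35.8] 1.0 | btn [34.2 -3.5 36.2] 0.0 | 
 yaw deg -0.9 origin xy mm [ 3.6 -2.5]
```

Emit:
{"name": "step_arm", "arguments": {"increments": "0 0 0 0 0 0.03; 0 0 0 0 0 0.025; 0 0 0 0 0 0; 0 0 0 0 0 0"}}

```text
time: 27.5
tool_pos: [0.599, 0.0351, 0.0804]
ee_rot: [3.14, -0.612, 0.253]
wrist_force: [-0.3, 0.1, 0.2]
width: 0.0938
```

Emit:
{"name": "step_arm", "arguments": {"increments": "0 0 0 0 0 0; 0 0 0 0 0 0; 0 0 0 0 0 0; 0 0 0 0 0 0; 0 0 0 0 0 0", "claw": 1}}

```text
time: 28.0
tool_pos: [0.599, 0.035, 0.0804]
ee_rot: [3.14, -0.612, 0.253]
wrist_force: [-0.9, -0.2, 0.5]
width: 0.0638
```

```bash
python3 -c "
from h import *
st()"
```

```text
28.0 cradle mm [ 7.9 -2.1  4.8] F [-0.5 -0.   1. ] T [-0.01  0.41  0.07] rot err [ 0.002 -0.001  0.   ] w 0.0638
```

Emit:
{"name": "step_arm", "arguments": {"increments": "-0.1 0 0 0 0 0; -0.1 0 0 0 0 0; 0 0 0 0 0 0; 0 0 0 0 0 0"}}

```text
time: 28.4
tool_pos: [0.5981, 0.0347, 0.0801]
ee_rot: [3.14, -0.614, 0.253]
wrist_force: [2.4, 1.4, 0.6]
width: 0.0639
```

```bash
python3 -c "
from h import *
st()"
```

```text
28.4 cradle mm [ 7.  -2.2  5.1] F [ 2.6  0.8 -1. ] T [ 0.06 -0.13  0.05] rot err [ 0.002 -0.003 -0.   ] w 0.0639
```

Emit:
{"name": "step_arm", "arguments": {"increments": "-0.1 0 0 0 0 0; 0 0 0 0 0 0; 0 0 0 0 0 0"}}

```text
time: 28.7
tool_pos: [0.5979, 0.0346, 0.0803]
ee_rot: [3.139, -0.616, 0.253]
wrist_force: [5.3, 1.6, 2.3]
width: 0.0637
```

Emit:
{"name": "step_arm", "arguments": {"increments": "0 0 0 0 0 0; 0 0 0 0 0 0; 0 0 0 0 0 0; 0 0 0 0 0 0; 0 0 0 0 0 0", "claw": -1}}

```text
time: 29.2
tool_pos: [0.5963, 0.0344, 0.0782]
ee_rot: [3.14, -0.611, 0.253]
wrist_force: [0.0, -0.5, 1.2]
width: 0.094
```

Emit:
{"name": "step_arm", "arguments": {"increments": "0 0 -1 0 0 0; 0 0 -2 0 0 0; 0 0 -3 0 0 0; 0 0 -3 0 0 0; -2 0 -3 0 0 0"}}

```text
time: 29.7
tool_pos: [0.5147, 0.0131, 0.1693]
ee_rot: [3.137, -0.616, 0.256]
wrist_force: [-0.2, -1.3, 1.0]
width: 0.0938
```

Emit:
{"name": "step_arm", "arguments": {"increments": "0 4 -2 0 0 0; 0 4 -2 0 0 0; 0 4 0 0 0 0; 0 0 0 0 0 0; 0 0 0 0 0 0"}}

```text
time: 30.2
tool_pos: [0.5212, -0.1093, 0.1984]
ee_rot: [3.141, -0.612, 0.25]
wrist_force: [-0.8, -0.7, -0.0]
width: 0.0937
```

Run:
```python
from h import *
st();shoot(8)
s=cv2.imread("pics/side8.png");t=cv2.imread("pics/top8.png")
im=np.zeros((600,800,3),np.uint8)
im[:500,:400]=crop(t,275,190,80,100,5);im[:480,400:]=crop(s,280,180,100,120,4)
cv2.imwrite("pics/p8.png",im)
# bystanders: any change between first and last picture, away from arm, stand
for n in("top","side"):
    a=cv2.GaussianBlur(cv2.imread(f"pics/{n}0.png"),(5,5),0);b=cv2.GaussianBlur(cv2.imread(f"pics/{n}8.png"),(5,5),0)
    m=(cv2.absdiff(a,b).max(2)>60).astype(np.uint8);k,_,q,c=cv2.connectedComponentsWithStats(m);print(n,[q[j].tolist() for j in range(1,k) if q[j,4]>25])
```

```text
30.2 cradle mm [ -15.7 -122.4  165.4] F [-0.8 -0.4  0.5] T [ 0.05  0.4  -0.03] rot err [ 0.002 -0.001 -0.002] w 0.0937
blue [15.2  6.6 36.4] 0.7 | red [  2.1 -27.2  37.2] 1.2 | yel [ 14.4 -12.3  35.8] 0.1 | btn [33.2 -3.3 35.8] 0.6 | 
 yaw deg -1.0 origin xy mm [ 2.5 -2.8]
top [[293, 194, 48, 86, 2460], [452, 249, 35, 23, 603], [423, 261, 15, 19, 117], [452, 272, 42, 62, 1214], [356, 274, 21, 51, 490], [392, 300, 63, 53, 1047]]
side [[439, 0, 57, 61, 750], [430, 49, 20, 17, 177], [388, 61, 26, 29, 472], [411, 61, 35, 26, 361], [427, 61, 13, 14, 91], [454, 64, 8, 7, 34], [419, 85, 29, 6, 70], [369, 89, 42, 32, 359], [412, 90, 35, 21, 431], [352, 112, 85, 53, 2109], [278, 193, 83, 63, 2494], [584, 199, 32, 38, 637], [310, 211, 18, 15, 137], [371, 218, 36, 14, 126], [586, 258, 54, 38, 329], [557, 290, 12, 14, 94], [569, 302, 13, 12, 92], [631, 442, 9, 20, 93]]
```

View pics/p8.png

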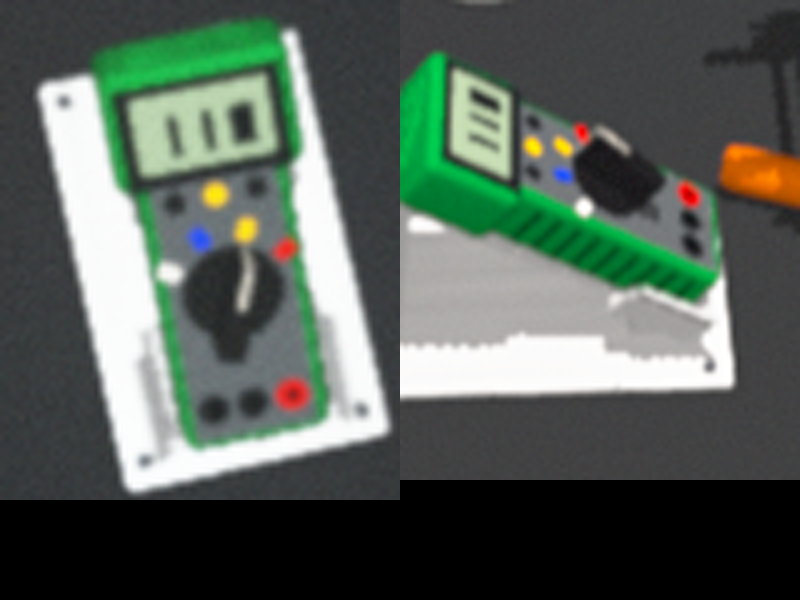

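Run:
```python
from h import *
for n in("top","side"):
    for k in(0,8):
        h=cv2.cvtColor(cv2.imread(f"pics/{n}{k}.png"),cv2.COLOR_BGR2HSV);r={}
        for c,l,u,box in(("orange",(6,190,60),(14,255,255),(345,210,80,130) if n=="side" else (345,265,35,70)),):
            x,y,w,hh=box;m=cv2.inRange(h[y:y+hh,x:x+w],l,u);p=cv2.findNonZero(m);q=cv2.minAreaRect(p);print(n,k,c,len(p),(p.mean(0)+[x,y]).round(1),[np.round(v,1) for v in q])
```

```text
top 0 orange 455 [[361.7 297.4]] [array([16.6, 33.3]), array([11.2, 45.1]), np.float64(5.7)]
top 8 orange 264 [[359.8 296.7]] [array([16.3, 33.2]), array([10.3, 44.4]), np.float64(4.8)]
side 0 orange 216 [[381.1 227.8]] [array([37.2, 15.9]), array([45.4, 12. ]), np.float64(12.5)]
side 8 orange 491 [[382.5 226.1]] [array([37.3, 15.9]), array([45.2, 11.9]), np.float64(13.2)]
```

```bash
python3 -c "
from bench import *
print(close_job())"
```

```text
the job is handed in; nothing more can be done
None
```

The tester is in the stand, display end up, foot on the toe lip between the cheeks. The dial went from blue to yellow and never reached red. I handed the job in at about 30 s with the arm clear.

**Last checks**
- **Dial:** the last picture shows the pointer at the yellow bar.
- **Seat:** the tester is about 1° off the cradle's axis and level. It lies within 1 mm of where it sat after the first placing. The lip showed as a push of a few newtons back on the wrist at the last slide.
- **Driver:** its outline is unchanged between the first and last pictures.
- **Other bystanders:** I only compared first and last pictures for changes. What differed matched the arm, its shadow, the tester's move and shadow on the driver, but I did not measure the other things one by one.

**What went wrong on the way**
- **Cradle position:** my first estimate was about 10 mm off. I corrected it from the lip in the pictures and from the contact.
- **Finger length:** the real fingertips end about 19 mm behind the reported TCP. The first pinch on the dial therefore closed on air above it, touching nothing, and I went deeper.
- **Twisted tester:** turning the dial twisted the tester by 3 to 4° and lifted it a little off the lip. I gripped it again, straightened it, set it back on the lip and let go. That happened after the dial had been turned; the dial stayed at yellow.
- **Cheek contact:** while I was straightening the tester, its foot briefly pressed on the left cheek with about 5 N.

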